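# Change the egg scale over from quail to hen eggs

## Task

Change the egg scale over from quail eggs to hen eggs: take the pack of quail eggs off the scale, keeping it level, and set it down gently and squarely on the green liner in the delivery tray. Then lift off the scale's reversible plate, turn it over (the upright slot stand is there to let you change your grip half-way) and seat it again flat and fully home on the two pins with its yellow hen-egg face up. Leave everything else where it is.

Things in the scene. Friction and masses are not known exactly. Their poses are not given: they have to be found in the camera images.
- pack_center (a point): Clear plastic pack of six cream quail eggs, lying on the scale's plate at the start, in the way: a rigid closed block 62 (x) x 104 (y) x 40 (z) mm, 0.11 to 0.18 kg. The point is its centre, 20 mm above its underside; z up. Grip it across the 62 mm. Two packs like it stand in the tray: leave those.
- free_bay (a point): Middle of the green liner (74 x 112 mm, flat) marking the one free bay of the delivery tray, on the tray's floor, 4 mm above the table. y runs along the tray. The pack belongs here, centred, its 104 mm side along y. Other packs may stand 18 mm beyond either end of it; along its sides the tray's walls (19 mm above this floor) are 65 mm from the middle.
- tray_floor (a point): Middle of the floor of the delivery tray, a fixed shallow wooden tray 138 (x) x 372 (y) x 23 mm; three bays in a row along y, 122 mm apart, the middle one here. Which bay is free varies.
- plate_center (a point): Centre of the reversible egg plate, a stiff slab 56 (x) x 120 (y) x 10 (z) mm, 0.11 to 0.18 kg. +z looks out of its blue face (many small sockets), -z out of its yellow face (two big sockets). It starts on the scale, blue up, and must end yellow up (-z up). Turned half over about its own x axis its holes fit the pins at the same heading. Grip it across the 56 mm, mid-length, at any slant round x.
- big_hole (a point): Centre of the plate's larger round through hole (13 mm), 16 mm from the plate's centre along its +x. The smaller hole (9 mm) is as far along -x.
- seat (a point): Centre of the steel seat on top of the fixed white egg scale, 85 mm above the table; z up. Seat 42 (x) x 96 (y) x 8 mm on a 34 mm post: the home plate, its centre 5 mm above this point, overhangs its long sides by 7 mm for the fingers. Below is the scale's body, 140 (x) x 150 (y) mm, 40 mm high (display to 44 mm at -x).
- big_pin (a point): Foot of the thicker of two brass pins on the seat, 16 mm from its centre along +x: 10 mm thick, 9 mm high, tapered over the top 5 mm; it fits only the plate's larger hole. The other, 6 mm thick and as high, is as far along -x.
- slot (a point): Upright slot stand, fixed: centre of the slot's floor, 10 mm above the table. Slot 13 mm wide across y, 40 mm long along x, open at both ends, between cheeks 35 mm high that then flare outwards to 50 mm; base 110 x 110 x 10 mm. The plate stands in it on a short end, its width along x and overhanging 8 mm each side, its centre then 60 mm above this point; it may lean up to 5 degrees.
- pack_b_center (a point): Bystander: a second quail-egg pack, same size, in the tray (centre of the pack).
- pack_c_center (a point): Bystander: a third quail-egg pack, same size, in the tray (centre of the pack).
- tape: Bystander: roll of brown tape lying flat, 54 mm across, 24 mm high; origin at its underside; between scale and slot stand.
- egg_cup: Bystander: brown egg in a blue cup, 44 mm across, 58 mm high; origin at its underside.
- brush: Bystander: hand brush lying on the table at the right, about 200 mm long, roughly along x; origin at the underside, on its length.
Mind the look-alikes: they are no part of the job. Leave any pink look-alike of the part that bears seat alone.

How it is judged (in metres and radians):
On the way, in this order (a step that is already met when the one before it is completed fails the run):
1. the pack stands level and squarely on the green liner (horizontal distance between pack_center and free_bay below 0.022 m and angle between the y axis of pack_center and the y axis of free_bay, either way round below 0.26 rad and angle between pack_center's own z axis and vertical below 0.1 rad and z of pack_center in the frame of free_bay below 0.026 m and linear speed of pack below 0.03 m/s), for 0.2 s.
2. the plate is lifted off the pins (z of plate_center in the frame of seat above 0.03 m), for 0.1 s.
3. the plate is seated on both pins, yellow face up (horizontal distance between plate_center and seat below 0.004 m and horizontal distance between big_hole and big_pin below 0.004 m and angle between plate_center's own z axis and vertical above 3.08 rad and z of plate_center in the frame of seat between 0.003 and 0.0072 m), for 0.2 s.
At the end, for the whole second after the job is handed in: Plate at rest on the seat, yellow face up, flat within 3.5 degrees, down within 2 mm, its centre within 4 mm of the seat's and larger hole within 4 mm of the thicker pin; pack at rest in the tray, level, within 22 mm and 15 degrees of the liner (all of step 3 and horizontal distance between pack_center and free_bay below 0.022 m and angle between the y axis of pack_center and the y axis of free_bay, either way round below 0.26 rad and angle between pack_center's own z axis and vertical below 0.1 rad and z of pack_center in the frame of free_bay below 0.026 m and linear speed of each of plate, pack below 0.02 m/s); the robot touches nothing.
It fails at once if the pack is tipped by more than 35 degrees (angle between pack_center's own z axis and vertical above 0.6 rad).
It fails at once if the pack is dropped: it comes down on the free bay faster than 0.5 m/s (z of pack_center in the frame of free_bay below 0.03 m and horizontal distance between pack_center and free_bay below 0.06 m and linear speed of pack above 0.5 m/s).
It fails at once if another pack or other thing on the table is shifted by more than 25 mm (distance of any of pack_b_center, pack_c_center, tape, egg_cup, brush from where it was at the start of the episode above 0.025 m).
It also fails if it takes over 61 s, if anything falls off the work surface, if the arm or the gripper's body presses on something with over 40 N, if the wrist force passes 120 N, or if a joint passes its speed limit or range.

## Robot

A 6-joint arm with a two-finger parallel gripper is mounted at the origin on the work surface. World frame = base frame: x ahead of the robot, y to its left, z up, the work surface at z = 0. Lengths are in m, angles in degrees, forces in N, time in s.
With the tool pointing down it reaches from about 0.375 to 0.9 m from the base axis. Payload 3.1 kg.
Tool frame: the origin (TCP) lies between the finger pads; the fingertips stand 22 mm ahead of it and the grasp point (between the pads) lies 3 mm ahead of it (bot.tip_extent is the distance from the TCP to the fingertips, in m); y points along the fingers, z is the direction in which the jaws open and shut, and the axes are right-handed (so a half turn about y gives the same grasp; the last joint's range is limited). The gripper opens to 87 mm and grips with 3 to 60 N. Pads are 19 mm wide; open, the fingers measure 117 mm over their backs; the gripper's body (75 mm by 190 mm) begins 51 mm behind the grasp point.
Start: joints at [60.934, 30.224, 82.088, -0, 67.689, -10.227], TCP at [0.202, 0.592, 0.245] pointing down, gripper open.
Joint ranges: [-176.69, 176.69], [-43.24, 126.21], [12.49, 139.97], [-82, 262], [0, 151.66], [-163.58, 163.58]. Speed limits (degrees/s): [159.86, 159.86, 180, 180, 180, 180].

## Interface

Orientations are given as a 3x3 rotation matrix whose columns are the frame's x, y, z axes.
In Python, from rig import bot, eyes, models gives the robot as it stands. The module is installed in compiled form; this text tells all that it offers.
- The arm moves only by the tool arm_command, never from a script. Its arguments are lists of equal length, an entry for each row: "translation": the shift along the tool's x, y, z each as a share of 0.08 m, from -1 to 1, a list of three; "rotation": the turn, a rotation vector about the tool's x, y, z each as a share of 60 degrees, from -1 to 1, a list of three; "grip": the closure, from -1 (fully open) to 1 (shut), so that 0 is half open. In form: {"translation": [[x, y, z], ...], "rotation": [[rx, ry, rz], ...], "grip": [grip, ...]}. A call has 1 to 5 rows; each row is the pose to reach, as a shift and turn from the pose commanded when the call began, along the tool's axes at that moment; what a row does not reach only later rows make up. A row lasts 1/10 s, in which the tool goes at most 50 mm and 8.59 degrees, less where a joint would pass 70% of its speed; a pose out of reach is approached as far as the arm can. A call with a number of a shift or a turn outside -1 to 1 is refused whole. A call with a gripper value outside its range is refused whole. The fingers move at their own pace and stop on an object; the grip force is fixed at half the most. Time passes only in rows, so rows that repeat a pose let the fingers close. It gives the time, the measured TCP pose, the force and the opening at its end, in the units of the state.
- bot.read_state(): the state, without advancing time (a new reading comes with each control period).
- eyes.capture(name): name is "scene" or "side" or "wrist"; returns a dict with "image" (420x560x3 uint8, blue, green, red), "mtx" (3x3 intrinsics, pixels), "rvec" (rotation vector, rad) and "tvec" (3), from world to camera coordinates, as OpenCV has them; the wrist camera has in their place "hand_eye" (4x4, takes a point from camera to tool coordinates, whose origin is the TCP and whose axes are the tool frame's). Camera axes: x right, y down, z forward; pixel columns grow to the right and rows downward; lengths in m; the calibration is good to about 2 mm. A picture is of the moment at which its call begins: read the wrist's pose just before it. There is no depth.
- bot.hand_in(): hands the job in, once; it reports no verdict.
Trained networks look in the newest picture that a camera, given by its name, has taken for a name from the list of things; names that differ only in an ending like _2 or _b are one class to them, and where a whole thing is asked for, a point or a joint stands for the part that bears it (a point fixed in the world has none). Each returns a list of dicts, best first, with "conf" (0 to 1); they miss things now and then, are a little off and sometimes report something else, mostly with a low value. They report only what shows in the picture. A call takes as long as a camera call. They do not tell look-alikes from the thing itself.
- models.recognise(camera, thing): "extent" ([left, top, right, bottom] as shares, 0 to 1, of the picture: columns of its width, rows of its height, round what is visible of it).
- models.spot_point(camera, thing): "point" ([column, row] as shares, 0 to 1, of the picture: columns of its width, rows of its height: a listed point, or the origin of a listed thing).
The state is a dict: "time_s": time; "joint_positions": joint angles; "qvel": joint speeds; "tau": joint torques, N m; "position": TCP position; "tcp_rot": TCP orientation; "force": force on the tool from outside, world axes, zero at the start; "moment": the same for the moment, N m; "opening": opening from 0.0 (shut) to 1.0 (fully open).
Only numpy, scipy, OpenCV 4.12 (cv2) and the standard library are available. Lean on these libraries where they do the work, as an engineer would, in place of code of your own. Each camera call takes 0.05 s, during which the arm holds its last target. There are 200 camera calls.

## Working session

There is one attempt and no reset: what is moved stays moved. The work goes in short steps, Python scripts to look and compute and a tool call to move; the robot and the scene stay as the last step left them, time stands still between calls to the robot, and variables do not carry over. Pictures are saved under pics/ and viewed, about 8 in all and at most 12, crops included, and the job is handed in when it is done.

Besides the shell and the picture viewer there is one more tool, called after "Emit:" as name(argument=value, ...) on one line, values as JSON. arm_command: Moves the arm, as the interface text tells. Shift numbers are shares of 0.08 m and turn numbers shares of 60 degrees, none past 1 either way. Its arguments: {"type":"object","properties":{"translation":{"type":"array"},"rotation":{"type":"array"},"grip":{"type":"array"}},"required":["translation","rotation","grip"]}

```bash
mkdir -p pics
cat > h.py <<'E'
import numpy as np, cv2
from rig import bot, eyes, models
def cap(n):
    s=bot.read_state(); c=eyes.capture(n)
    if n=="wrist":
        T=np.eye(4);T[:3,:3]=s["tcp_rot"];T[:3,3]=s["position"];T=T@np.array(c["hand_eye"])
        R=T[:3,:3].T;t=-R@T[:3,3]
    else: R=cv2.Rodrigues(np.array(c["rvec"],float))[0];t=np.array(c["tvec"],float).ravel()
    return c["image"],np.array(c["mtx"]),R,t
def ray(K,R,t,uv):
    d=R.T@np.linalg.inv(K)@np.array([uv[0],uv[1],1.]);return -R.T@t,d/np.linalg.norm(d)
def atz(K,R,t,uv,z):
    o,d=ray(K,R,t,uv);return o+d*(z-o[2])/d[2]
def tri(rs):
    A=np.zeros((3,3));b=np.zeros(3)
    for o,d in rs:
        P=np.eye(3)-np.outer(d,d);A+=P;b+=P@o
    p=np.linalg.solve(A,b);return p,[np.linalg.norm((np.eye(3)-np.outer(d,d))@(p-o)) for o,d in rs]
def proj(K,R,t,p):
    q=K@(R@np.array(p)+t);return q[:2]/q[2]
def spot(n,th): return [(np.array(r["point"])*[560,420],r["conf"]) for r in models.spot_point(n,th)]
E
cat > a.py <<'E'
from h import *
np.set_printoptions(precision=4,suppress=True)
s=bot.read_state();print(s["time_s"],s["tcp_rot"],s["force"],s["opening"])
V={}
for n in("scene","side"):
    V[n]=cap(n);cv2.imwrite(f"pics/{n}0.png",V[n][0])
for th in "pack_center free_bay tray_floor plate_center big_hole seat big_pin slot pack_b_center tape egg_cup brush".split():
    for n in V:
        print(th,n,[(p.round(1).tolist(),round(c,2)) for p,c in spot(n,th)])
for n in V: print(n,-V[n][2].T@V[n][3])
import pickle;pickle.dump(V,open("V.pkl","wb"))
cv2.imwrite("pics/both0.png",cv2.resize(np.hstack([V["scene"][0],V["side"][0]]),(800,300)))
E
python3 a.py
```

```text
0.0 [[ 0.9464 -0.0011  0.3229]
 [-0.3229 -0.0019  0.9464]
 [-0.0004 -1.     -0.0022]] [-0.0191 -0.8564 -0.6575] 1.0009892978773676
pack_center scene [([344.3, 190.6], 0.58)]
pack_center side [([273.9, 248.9], 0.65)]
free_bay scene [([387.2, 269.4], 0.63)]
free_bay side [([168.5, 290.4], 0.91)]
tray_floor scene [([352.0, 283.6], 0.66)]
tray_floor side [([182.2, 248.4], 0.87)]
plate_center scene [([340.8, 199.1], 0.69), ([339.6, 199.0], 0.57), ([274.5, 236.9], 0.56)]
plate_center side [([273.8, 265.5], 0.67)]
big_hole scene [([344.0, 201.4], 0.65)]
big_hole side []
seat scene [([140.3, 220.2], 0.97), ([340.2, 199.4], 0.84)]
seat side [([351.4, 140.3], 0.8)]
big_pin scene [([346.5, 200.8], 0.87)]
big_pin side [([345.3, 143.4], 0.97), ([266.9, 266.8], 0.94), ([276.0, 151.5], 0.71)]
slot scene [([221.1, 262.6], 0.78)]
slot side [([282.2, 193.0], 0.83), ([169.5, 288.9], 0.39)]
pack_b_center scene [([305.4, 303.1], 0.64)]
pack_b_center side [([185.4, 205.6], 0.7)]
tape scene [([272.7, 236.8], 0.76)]
tape side [([309.2, 234.8], 0.79)]
egg_cup scene [([417.7, 223.8], 0.68)]
egg_cup side [([200.3, 391.5], 0.58)]
brush scene [([126.2, 308.2], 0.78), ([345.3, 279.0], 0.68)]
brush side []
scene [ 1.1436 -0.3831  0.5815]
side [0.4417 0.6644 0.5737]
```

View pics/scene0.png

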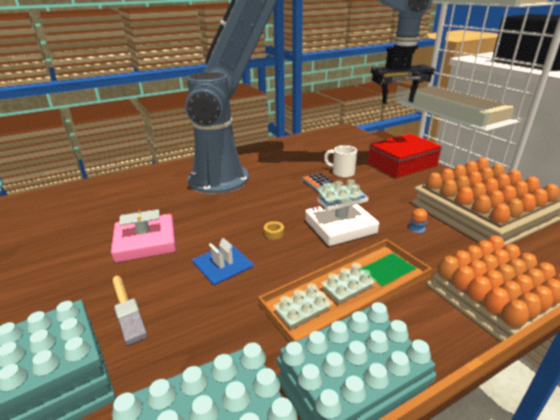

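View pics/side0.png

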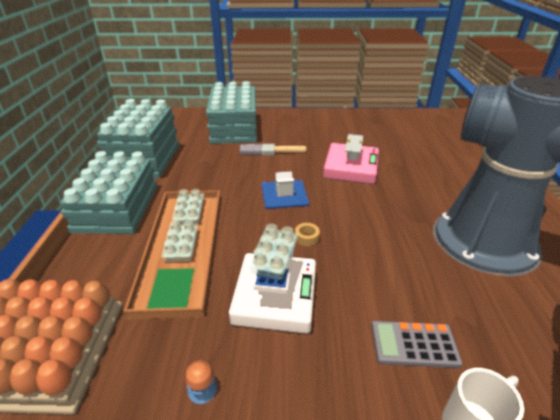

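The white scale with the pack is at scene (341,200) and side (274,275). The pink look-alike is at scene (142,235) and side (352,155), and has no pack on it, so I leave it alone. The green liner is at scene (387,269) and side (170,289), at the tray's +y end. The blue slot stand is at scene (222,262) and side (284,190).

```bash
cat > b.py <<'E'
from h import *
import pickle
np.set_printoptions(precision=4,suppress=True)
V=pickle.load(open("V.pkl","rb"))
D=dict(pack_center=((344.3,190.6),(273.9,248.9)),free_bay=((387.2,269.4),(168.5,290.4)),tray_floor=((352,283.6),(182.2,248.4)),
plate=((340.8,199.1),(273.8,265.5)),big_pin=((346.5,200.8),(266.9,266.8)),slot=((221.1,262.6),(282.2,193)),tape=((272.7,236.8),(309.2,234.8)),cup=((417.7,223.8),(200.3,391.5)),packb=((305.4,303.1),(185.4,205.6)))
for k,(a,b) in D.items():
    p,e=tri([ray(*V["scene"][1:],a),ray(*V["side"][1:],b)]);print(k,p,np.array(e))
# green liner corners / angle
for n in V:
    im=V[n][0];hsv=cv2.cvtColor(im,cv2.COLOR_BGR2HSV)
    m=cv2.inRange(hsv,(45,120,60),(75,255,255));k,l,st,c=cv2.connectedComponentsWithStats(m)
    i=1+np.argmax(st[1:,4]);pts=cv2.findNonZero((l==i).astype(np.uint8))[:,0]
    w=np.array([atz(*V[n][1:],p,0.004)[:2] for p in pts])
    print(n,st[i],cv2.minAreaRect((w*1000).astype(np.float32)))
big=np.hstack([cv2.resize(V["scene"][0][150:290,180:440],None,fx=1.5,fy=1.5)[:210],cv2.resize(V["side"][0][170:310,200:340],None,fx=1.5,fy=1.5)])
cv2.imwrite("pics/crop1.png",cv2.resize(big,(800,280)))
E
python3 b.py
```

```text
pack_center [0.4618 0.1739 0.1187] [0.0043 0.0043]
free_bay [0.661  0.1625 0.0017] [0.0016 0.0016]
tray_floor [0.6606 0.0546 0.0088] [0.0023 0.0023]
plate [0.4573 0.1752 0.0866] [0.0022 0.0022]
big_pin [0.4707 0.1815 0.0875] [0.0002 0.0002]
slot [ 0.4467 -0.1661  0.0064] [0.0013 0.0013]
tape [ 0.3902 -0.003  -0.0031] [0.0076 0.0076]
cup [0.5626 0.3617 0.007 ] [0.0016 0.0016]
packb [ 0.6771 -0.0756  0.0277] [0.0004 0.0004]
scene [362 254  53  32 889] ((658.965576171875, 163.77667236328125), (70.68315124511719, 109.26235961914062), 3.414689540863037)
side [ 149  269   44   39 1310] ((658.0164794921875, 156.72219848632812), (68.93511962890625, 95.3501968383789), 3.269165515899658)
```

View pics/crop1.png

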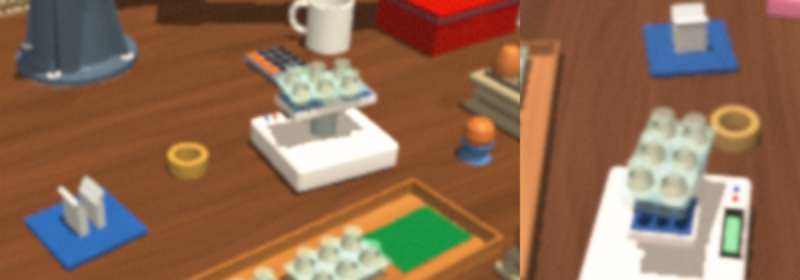

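```bash
cat >> h.py <<'E'
from scipy.spatial.transform import Rotation as Ro
def tool(yaw,tilt=0.):
    """jaw axis z at heading yaw (deg) from world x; tilt (deg): rotate about the jaw axis; tilt>0: body leans to -y side (fingers point +y)"""
    R0=np.array([[0,0,1.],[-1,0,0],[0,-1,0]])  # x=-Y, y=-Z, z=+X
    return Ro.from_euler('z',yaw,degrees=True).as_matrix()@Ro.from_euler('x',tilt,degrees=True).as_matrix()@R0
def plan(p,R,n=None,p0=None,R0=None):
    s=bot.read_state()
    p0=np.array(s["position"]) if p0 is None else np.array(p0); R0=np.array(s["tcp_rot"]) if R0 is None else R0
    p=np.array(p,float);rv=Ro.from_matrix(R0.T@R).as_rotvec(degrees=True)
    n=n or int(max(1,np.ceil(np.linalg.norm(p-p0)/.085),np.ceil(np.linalg.norm(rv)/42)))
    for i in range(n):
        Ra=R0@Ro.from_rotvec(rv*i/n,degrees=True).as_matrix()
        print("call",i,"t",(Ra.T@(p-p0)/n/.08).round(3).tolist(),"r",(rv/n/60).round(3).tolist())
E
python3 - <<'E'
from h import *
np.set_printoptions(precision=4,suppress=True)
print(np.array(eyes.capture("wrist")["hand_eye"]))
plan([0.46,0.16,0.33],tool(0))
E
```

```text
[[ 0.0016  0.9598  0.2807 -0.077 ]
 [ 0.0005 -0.2807  0.9598 -0.14  ]
 [ 1.     -0.0014 -0.0009 -0.001 ]
 [ 0.      0.      0.      1.    ]]
call 0 t [0.685, -0.153, -0.58] r [0.0, 0.169, 0.0]
call 1 t [0.777, -0.153, -0.45] r [0.0, 0.169, 0.0]
call 2 t [0.844, -0.153, -0.306] r [0.0, 0.169, 0.0]
call 3 t [0.885, -0.153, -0.152] r [0.0, 0.169, 0.0]
call 4 t [0.898, -0.153, 0.006] r [0.0, 0.169, 0.0]
call 5 t [0.883, -0.153, 0.165] r [0.0, 0.169, 0.0]
call 6 t [0.84, -0.153, 0.318] r [0.0, 0.169, 0.0]
```

Emit:
arm_command(translation=[[0.34, -0.08, -0.29], [0.685, -0.153, -0.58], [0.685, -0.153, -0.58]], rotation=[[0, 0.085, 0], [0, 0.169, 0], [0, 0.169, 0]], grip=[-1, -1, -1])

```text
time_s: 1.65
position: [0.2403, 0.5272, 0.2574]
tcp_rot: [[0.873, 0.001, 0.488], [-0.488, -0.002, 0.873], [0.001, -1.0, -0.001]]
force: [0.4, 1.0, 0.1]
opening: 0.998
```

Emit:
arm_command(translation=[[0.777, -0.153, -0.45], [0.777, -0.153, -0.45]], rotation=[[0, 0.169, 0], [0, 0.169, 0]], grip=[-1, -1])

```text
time_s: 1.85
position: [0.2763, 0.4669, 0.2694]
tcp_rot: [[0.774, 0.001, 0.633], [-0.633, -0.001, 0.774], [0.001, -1.0, -0.0]]
force: [-1.2, -0.2, 0.4]
opening: 1.004
```

Emit:
arm_command(translation=[[0.844, -0.153, -0.306], [0.844, -0.153, -0.306]], rotation=[[0, 0.169, 0], [0, 0.169, 0]], grip=[-1, -1])

```text
time_s: 2.05
position: [0.3138, 0.4051, 0.2819]
tcp_rot: [[0.65, 0.001, 0.76], [-0.76, -0.0, 0.65], [0.001, -1.0, 0.001]]
force: [-0.1, 0.7, -0.4]
opening: 1.0
```

Emit:
arm_command(translation=[[0.885, -0.153, -0.152], [0.885, -0.153, -0.152]], rotation=[[0, 0.169, 0], [0, 0.169, 0]], grip=[-1, -1])

```text
time_s: 2.25
position: [0.3511, 0.3435, 0.2942]
tcp_rot: [[0.506, 0.002, 0.863], [-0.863, 0.0, 0.506], [0.001, -1.0, 0.002]]
force: [0.9, -0.6, 0.3]
opening: 0.999
```

Emit:
arm_command(translation=[[0.898, -0.153, 0.006], [0.898, -0.153, 0.006]], rotation=[[0, 0.169, 0], [0, 0.169, 0]], grip=[-1, -1])

```text
time_s: 2.45
position: [0.3884, 0.2818, 0.3066]
tcp_rot: [[0.346, 0.002, 0.938], [-0.938, 0.0, 0.346], [0.001, -1.0, 0.002]]
force: [0.1, -0.0, -0.2]
opening: 0.996
```

Emit:
arm_command(translation=[[0.883, -0.153, 0.165], [0.883, -0.153, 0.165]], rotation=[[0, 0.169, 0], [0, 0.169, 0]], grip=[-1, -1])

```text
time_s: 2.65
position: [0.4257, 0.2201, 0.3189]
tcp_rot: [[0.175, 0.003, 0.985], [-0.985, -0.0, 0.175], [0.001, -1.0, 0.003]]
force: [0.7, 0.6, 0.4]
opening: 1.0
```

Emit:
arm_command(translation=[[0.84, -0.153, 0.318], [0.84, -0.153, 0.318], [0.84, -0.153, 0.318]], rotation=[[0, 0.169, 0], [0, 0.169, 0], [0, 0.169, 0]], grip=[-1, -1, -1])

```text
time_s: 2.95
position: [0.4632, 0.1586, 0.331]
tcp_rot: [[-0.0, 0.003, 1.0], [-1.0, -0.0, -0.0], [0.0, -1.0, 0.003]]
force: [-0.0, 1.1, 0.4]
opening: 0.996
```

```bash
cat > c.py <<'E'
from h import *
import sys
np.set_printoptions(precision=4,suppress=True)
s=bot.read_state();print(s["time_s"],s["position"],s["tcp_rot"],s["joint_positions"])
v=cap("wrist");cv2.imwrite("pics/"+sys.argv[1],v[0])
Z=dict(pack_center=.11,plate_center=.09,big_hole=.095,seat=.085,big_pin=.085,free_bay=.004,slot=.01)
for th in sys.argv[2:]:
    for p,c in spot("wrist",th): print(th,p.round(1),round(c,2),atz(*v[1:],p,Z[th]))
E
python3 c.py w1.png pack_center plate_center big_hole seat big_pin
```

```text
2.95 [0.4632 0.1586 0.331 ] [[-0.0004  0.0032  1.    ]
 [-1.     -0.0001 -0.0004]
 [ 0.0001 -1.      0.0032]] [ 5.8086 13.7372 94.4974 -0.0263 71.5859  5.8417]
pack_center [278.3 181.3] 0.74 [0.4632 0.1666 0.11  ]
```

View pics/w1.png

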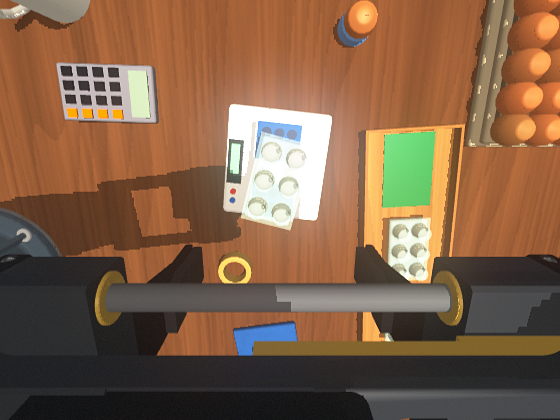

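The wrist view shows the pack centre at (277,182), yawed about -14°. The plate's blue end is at (280,124), the liner at (409,170) and the egg cup at (355,25).

```bash
cat > d.py <<'E'
from h import *
np.set_printoptions(precision=4,suppress=True)
v=cap("wrist");f=lambda u,z:atz(*v[1:],u,z)[:2]
ang=lambda a:np.degrees(np.arctan2(a[1],a[0]))
E=[(272,152),(297,158),(264,180),(289,186),(257,206),(281,212)]
P=np.array([f(e,.125) for e in E]);print("eggs",P.mean(0),ang(P[1::2].sum(0)-P[::2].sum(0)),ang(P[0]+P[1]-P[4]-P[5])-90)
a,b=f((259,121),.095),f((302,127),.095);print("plate end",a,b,ang(b-a),np.linalg.norm(b-a))
im=v[0];h=cv2.cvtColor(im,cv2.COLOR_BGR2HSV)
def big(m,z,name):
    k,l,st,c=cv2.connectedComponentsWithStats(m);i=1+np.argmax(st[1:,4])
    pts=cv2.findNonZero((l==i).astype(np.uint8))[:,0]
    w=np.array([f(p,z) for p in pts])*1000;print(name,st[i],cv2.minAreaRect(w.astype(np.float32)))
m=cv2.inRange(h,(45,120,60),(75,255,255));big(m,.004,"liner")
m=cv2.inRange(h,(0,0,225),(180,25,255));m[:90]=0;m[240:]=0;m[:,:200]=0;m[:,345:]=0
big(m,.04,"scale")
plan([P.mean(0)[0],P.mean(0)[1],.2],tool(-14))
E
python3 d.py
```

```text
eggs [0.4569 0.171 ] -13.628862788727421 -15.67701979998563
plate end [0.4361 0.2378] [0.4861 0.2313] -7.424242953494558 0.050489290551190225
liner [ 386  135   53   75 3379] ((658.7007446289062, 162.68548583984375), (73.35875701904297, 110.46693420410156), 3.629976511001587)
scale [ 229  107  107  122 7915] ((458.0008544921875, 169.2584991455078), (161.56423950195312, 136.92152404785156), 83.6699447631836)
call 0 t [-0.06, 0.813, -0.018] r [0.0, 0.119, -0.0]
call 1 t [-0.057, 0.813, -0.025] r [0.0, 0.119, -0.0]
```

Emit:
arm_command(translation=[[-0.03, 0.4, 0.0], [-0.08, 0.81, -0.02], [-0.08, 0.81, -0.02]], rotation=[[0, 0.06, 0], [0, 0.119, 0], [0, 0.119, 0]], grip=[-1, -1, -1])

```text
time_s: 3.6
position: [0.4553, 0.1673, 0.262]
tcp_rot: [[-0.119, -0.01, 0.993], [-0.993, -0.001, -0.119], [0.002, -1.0, -0.01]]
force: [-1.5, 0.6, -1.1]
opening: 1.001
```

Emit:
arm_command(translation=[[-0.03, 0.4, 0.0], [-0.08, 0.81, 0.0], [-0.08, 0.81, 0.0]], rotation=[[0, 0.06, 0], [0, 0.119, 0], [0, 0.119, 0]], grip=[-1, -1, -1])

```text
time_s: 3.9
position: [0.4577, 0.1734, 0.1987]
tcp_rot: [[-0.241, -0.007, 0.97], [-0.971, -0.001, -0.241], [0.003, -1.0, -0.006]]
force: [-0.8, 0.0, -0.1]
opening: 1.0
```

```bash
cat > e.py <<'E'
from h import *
np.set_printoptions(precision=4,suppress=True)
s=bot.read_state();print(s["position"],s["tcp_rot"])
v=cap("wrist");cv2.imwrite("pics/w2.png",v[0])
R=np.array(s["tcp_rot"]);p=np.array(s["position"])
for th,z in (("pack_center",.115),("plate_center",.09)):
    for u,c in spot("wrist",th):
        w=atz(*v[1:],u,z);print(th,u,c,w,"tool",R.T@(w-p))
E
python3 e.py
```

```text
[0.4577 0.1734 0.1987] [[-0.2411 -0.0069  0.9705]
 [-0.9705 -0.0009 -0.2411]
 [ 0.0025 -1.     -0.0065]]
plate_center [262.696 328.398] 0.32 [0.4155 0.0692 0.09  ] tool [ 0.111   0.109  -0.0151]
```

View pics/w2.png

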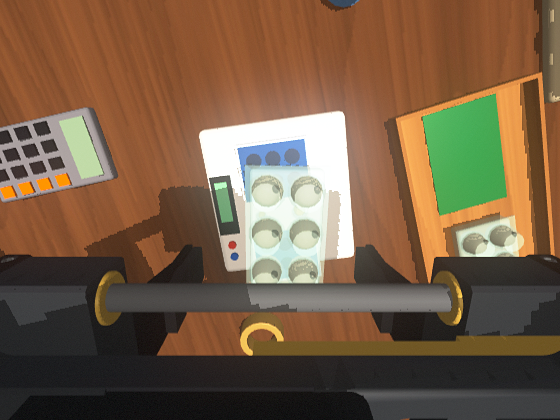

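The pack is square to the jaws at columns 247–326, so its middle is about 286. That is roughly 4 mm to tool +z. Descending, gripping and lifting.

Emit:
arm_command(translation=[[0, 0.25, 0.05], [0, 0.5, 0.05], [0, 0.75, 0.05], [0, 0.94, 0.05], [0, 0.94, 0.05]], rotation=[[0, 0, 0], [0, 0, 0], [0, 0, 0], [0, 0, 0], [0, 0, 0]], grip=[-1, -1, -1, -1, -1])

```text
time_s: 4.55
position: [0.4641, 0.1721, 0.1258]
tcp_rot: [[-0.243, -0.0, 0.97], [-0.97, -0.0, -0.243], [0.0, -1.0, 0.0]]
force: [0.5, -0.5, 0.6]
opening: 1.0
```

Emit:
arm_command(translation=[[0, 0, 0], [0, 0, 0], [0, 0, 0], [0, 0, 0], [0, 0, 0]], rotation=[[0, 0, 0], [0, 0, 0], [0, 0, 0], [0, 0, 0], [0, 0, 0]], grip=[1, 1, 1, 1, 1])

```text
time_s: 5.05
position: [0.4639, 0.1723, 0.1262]
tcp_rot: [[-0.244, 0.001, 0.97], [-0.97, 0.0, -0.244], [-0.0, -1.0, 0.001]]
force: [-1.5, 0.6, 6.2]
opening: 0.709
```

Emit:
arm_command(translation=[[0, -0.03, 0], [0, -0.15, 0], [0, -0.4, 0], [0, -0.7, 0], [0, -0.8, 0]], rotation=[[0, 0, 0], [0, 0, 0], [0, 0, 0], [0, 0, 0], [0, 0, 0]], grip=[1, 1, 1, 1, 1])

```text
time_s: 5.55
position: [0.4649, 0.1724, 0.1916]
tcp_rot: [[-0.243, 0.004, 0.97], [-0.97, 0.001, -0.244], [-0.002, -1.0, 0.004]]
force: [-0.5, -0.0, -1.3]
opening: 0.71
```

```bash
cat > f.py <<'E'
from h import *
np.set_printoptions(precision=4,suppress=True)
s=bot.read_state();print(s["time_s"],s["position"],s["tcp_rot"],s["opening"],s["force"],s["joint_positions"])
p=np.array(s["position"])
for n in("scene","side"):
    v=cap(n);
    for th in("pack_center","plate_center"):
        for u,c in spot(n,th): print(n,th,u,round(c,2),"expect",proj(*v[1:],p+[0,0,-.006]))
v=cap("wrist");cv2.imwrite("pics/w3.png",v[0])
for th,z in (("big_hole",.095),("seat",.085),("plate_center",.09),("free_bay",.004)):
    for u,c in spot("wrist",th):
        print(th,u,round(c,2),atz(*v[1:],u,z))
plan([.6587,.1627,.15],tool(3.6),3)
E
python3 f.py
```

```text
5.55 [0.4649 0.1724 0.1916] [[-0.2435  0.0042  0.9699]
 [-0.9699  0.0006 -0.2435]
 [-0.0016 -1.      0.0039]] 0.7098134437374636 [-0.4574 -0.0002 -1.3194] [  7.4077  24.772  103.6985   0.0013  51.2895  21.5   ]
scene pack_center [343.28 169.89] 0.92 expect [345.097  166.2794]
scene plate_center [341.88  197.904] 0.8 expect [345.097  166.2794]
side pack_center [268.128 263.592] 0.71 expect [269.728 219.197]
side pack_center [275.296 222.516] 0.7 expect [269.728 219.197]
side plate_center [277.872 261.996] 0.97 expect [269.728 219.197]
free_bay [462.224 160.986] 0.93 [0.6562 0.1606 0.004 ]
call 0 t [-0.16, 0.161, 0.799] r [0.0, -0.098, 0.0]
call 1 t [-0.077, 0.161, 0.811] r [0.0, -0.098, 0.0]
call 2 t [0.007, 0.162, 0.815] r [0.0, -0.098, 0.0]
```

View pics/w3.png

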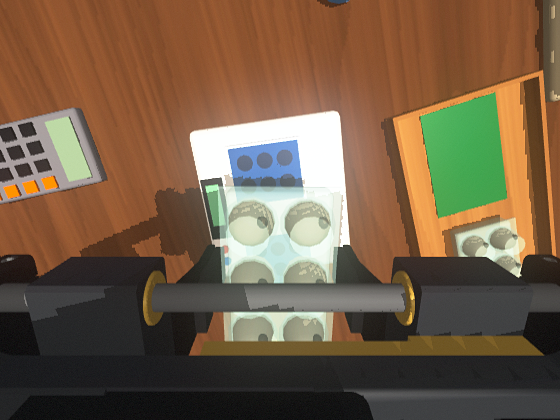

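The pack is in the grip (opening 0.71 is about 62 mm) and level. Carrying it to the liner.

Emit:
arm_command(translation=[[-0.04, 0.03, 0.2], [-0.08, 0.08, 0.4], [-0.12, 0.12, 0.6], [-0.16, 0.16, 0.8]], rotation=[[0, -0.02, 0], [0, -0.05, 0], [0, -0.075, 0], [0, -0.098, 0]], grip=[1, 1, 1, 1])

```text
time_s: 6.5
position: [0.5294, 0.169, 0.1762]
tcp_rot: [[-0.142, -0.001, 0.99], [-0.99, -0.0, -0.142], [0.0, -1.0, -0.001]]
force: [0.2, -0.5, -1.8]
opening: 0.707
```

Emit:
arm_command(translation=[[-0.02, 0.04, 0.27], [-0.05, 0.11, 0.54], [-0.077, 0.16, 0.81]], rotation=[[0, -0.035, 0], [0, -0.065, 0], [0, -0.098, 0]], grip=[1, 1, 1])

```text
time_s: 6.8
position: [0.5944, 0.1658, 0.163]
tcp_rot: [[-0.039, -0.001, 0.999], [-0.999, -0.0, -0.039], [0.0, -1.0, -0.001]]
force: [0.5, 0.1, -1.2]
opening: 0.71
```

Emit:
arm_command(translation=[[0.0, 0.05, 0.27], [0, 0.11, 0.54], [0, 0.16, 0.75], [0, 0.16, 0.8], [0, 0.16, 0.8]], rotation=[[0, -0.035, 0], [0, -0.065, 0], [0, -0.098, 0], [0, -0.098, 0], [0, -0.098, 0]], grip=[1, 1, 1, 1, 1])

```text
time_s: 7.3
position: [0.6576, 0.1631, 0.1503]
tcp_rot: [[0.061, -0.001, 0.998], [-0.998, -0.0, 0.061], [-0.0, -1.0, -0.001]]
force: [-0.7, -1.0, -1.3]
opening: 0.713
```

```bash
cat > g.py <<'E'
from h import *
np.set_printoptions(precision=4,suppress=True)
s=bot.read_state();print(s["time_s"],s["position"],s["tcp_rot"],s["opening"])
p=np.array(s["position"]);r={}
for n in("scene","side"):
    v=cap(n);L=spot(n,"pack_center");e=proj(*v[1:],p+[0,0,-.011])
    u=min(L,key=lambda q:np.linalg.norm(q[0]-e));r[n]=ray(*v[1:],u[0]);print(n,e,u)
print(tri(list(r.values())))
v=cap("wrist")
for u,c in spot("wrist","free_bay"): print("bay",c,atz(*v[1:],u,.004))
plan([.6587,.164,.07],tool(3.6),1)
E
python3 g.py
```

```text
7.3 [0.6576 0.1631 0.1503] [[ 0.0608 -0.0014  0.9982]
 [-0.9982 -0.0001  0.0608]
 [-0.     -1.     -0.0014]] 0.7131327584203834
scene [395.3673 219.0081] (array([392.616, 219.702]), 0.68)
side [157.8087 235.7045] (array([159.208, 235.2  ]), 0.74)
(array([0.6558, 0.1587, 0.1374]), [np.float64(0.001062353392026544), np.float64(0.001062353392026711)])
call 0 t [-0.006, 1.017, 0.02] r [0.0, -0.001, -0.0]
```

Emit:
arm_command(translation=[[-0.02, 0.25, 0.01], [-0.04, 0.5, 0.02], [-0.05, 0.75, 0.02], [-0.05, 1.0, 0.02], [-0.05, 1.0, 0.02]], rotation=[[0, 0, 0], [0, 0, 0], [0, 0, 0], [0, 0, 0], [0, 0, 0]], grip=[1, 1, 1, 1, 1])

```text
time_s: 8.1
position: [0.6565, 0.1672, 0.0683]
tcp_rot: [[0.062, -0.007, 0.998], [-0.998, -0.001, 0.062], [0.0, -1.0, -0.007]]
force: [-0.8, 0.2, -2.2]
opening: 0.712
```

Emit:
arm_command(translation=[[0, 0.13, 0], [0, 0.26, 0], [0, 0.35, 0], [0, 0.41, 0], [0, 0.41, 0]], rotation=[[0, 0, 0], [0, 0, 0], [0, 0, 0], [0, 0, 0], [0, 0, 0]], grip=[1, 1, 1, 1, 1])

```text
time_s: 8.6
position: [0.6587, 0.1673, 0.0375]
tcp_rot: [[0.062, -0.001, 0.998], [-0.998, -0.0, 0.062], [0.0, -1.0, -0.001]]
force: [-0.6, 0.3, -1.5]
opening: 0.71
```

Still hanging free, so I lower a little more until there is contact, then release part-way.

Emit:
arm_command(translation=[[0, 0.02, 0], [0, 0.04, 0], [0, 0.05, 0]], rotation=[[0, 0, 0], [0, 0, 0], [0, 0, 0]], grip=[1, 1, 1])

```text
time_s: 8.9
position: [0.6596, 0.1673, 0.0352]
tcp_rot: [[0.062, 0.001, 0.998], [-0.998, 0.0, 0.062], [0.0, -1.0, 0.001]]
force: [-1.8, 0.8, 7.7]
opening: 0.71
```

Emit:
arm_command(translation=[[0, 0, 0], [0, 0, 0], [0, 0, 0], [0, 0, 0]], rotation=[[0, 0, 0], [0, 0, 0], [0, 0, 0], [0, 0, 0]], grip=[-0.7, -0.7, -0.7, -0.7])

```text
time_s: 9.3
position: [0.6591, 0.1673, 0.0341]
tcp_rot: [[0.062, -0.0, 0.998], [-0.998, -0.0, 0.062], [0.0, -1.0, -0.0]]
force: [-0.2, -0.0, -0.6]
opening: 0.839
```

Emit:
arm_command(translation=[[0, -0.15, 0], [0, -0.4, 0], [0, -0.8, 0], [0, -1, 0]], rotation=[[0, 0, 0], [0, 0, 0], [0, 0, 0], [0, 0, 0]], grip=[-0.7, -0.7, -0.7, -1])

```text
time_s: 9.7
position: [0.6608, 0.1675, 0.1176]
tcp_rot: [[0.062, 0.005, 0.998], [-0.998, 0.0, 0.062], [-0.0, -1.0, 0.005]]
force: [0.4, 0.1, -0.5]
opening: 0.885
```

Run:
```python
from h import *
np.set_printoptions(precision=4,suppress=True)
s=bot.read_state();print(s["time_s"],s["position"],s["opening"])
r=[]
for n in("scene","side"):
    v=cap(n);L=spot(n,"pack_center");e=proj(*v[1:],[.6587,.163,.024])
    u=min(L,key=lambda q:np.linalg.norm(q[0]-e));r.append(ray(*v[1:],u[0]));print(n,e,u)
print(tri(r))
plan([.459,.14,.25],tool(-7))
```

```text
9.7 [0.6608 0.1675 0.1176] 0.8846925381073109
scene [388.6151 261.5262] (array([388.584, 260.82 ]), 0.66)
side [168.4125 282.1762] (array([170.072, 284.718]), 0.79)
(array([0.6548, 0.1671, 0.0217]), [np.float64(0.0001240937907206352), np.float64(0.00012409379072048118)])
call 0 t [0.062, -0.565, -0.838] r [-0.0, 0.059, 0.0]
call 1 t [0.113, -0.565, -0.833] r [-0.0, 0.059, 0.0]
call 2 t [0.164, -0.565, -0.825] r [-0.0, 0.059, 0.0]
```

Pack placed at (0.655, 0.167), against the liner middle at (0.659, 0.163). Now I go back to look at the plate.

Emit:
arm_command(translation=[[0.03, -0.5, -0.3], [0.06, -0.57, -0.84], [0.06, -0.57, -0.84]], rotation=[[0, 0.03, 0], [0, 0.059, 0], [0, 0.059, 0]], grip=[-1, -1, -1])

```text
time_s: 10.2
position: [0.5835, 0.158, 0.1576]
tcp_rot: [[0.0, -0.014, 1.0], [-1.0, -0.001, 0.0], [0.001, -1.0, -0.014]]
force: [-0.7, 0.6, -0.9]
opening: 0.996
```

Emit:
arm_command(translation=[[0.11, -0.57, -0.83], [0.11, -0.57, -0.83]], rotation=[[0, 0.059, 0], [0, 0.059, 0]], grip=[-1, -1])

```text
time_s: 10.4
position: [0.5226, 0.1493, 0.2032]
tcp_rot: [[-0.063, -0.008, 0.998], [-0.998, -0.001, -0.063], [0.001, -1.0, -0.008]]
force: [-0.5, 0.2, -0.1]
opening: 0.998
```

Emit:
arm_command(translation=[[0.16, -0.57, -0.83], [0.16, -0.57, -0.83], [0.16, -0.57, -0.83]], rotation=[[0, 0.059, 0], [0, 0.059, 0], [0, 0.059, 0]], grip=[-1, -1, -1])

```text
time_s: 10.7
position: [0.4554, 0.1409, 0.2515]
tcp_rot: [[-0.123, -0.003, 0.992], [-0.992, -0.0, -0.123], [0.0, -1.0, -0.003]]
force: [1.3, 0.1, -0.1]
opening: 0.997
```

```bash
cat > k.py <<'E'
from h import *
np.set_printoptions(precision=4,suppress=True)
s=bot.read_state();print(s["time_s"],s["position"],s["tcp_rot"])
v=cap("wrist");cv2.imwrite("pics/w4.png",v[0])
for th,z in (("big_hole",.095),("plate_center",.09),("slot",.01)):
    for u,c in spot("wrist",th): print(th,u,round(c,2),atz(*v[1:],u,z))
h=cv2.cvtColor(v[0],cv2.COLOR_BGR2HSV)
m=cv2.inRange(h,(100,90,30),(130,255,255));m[:60]=0;m[245:]=0
m=cv2.morphologyEx(m,cv2.MORPH_CLOSE,np.ones((9,9)))
k,l,st,c=cv2.connectedComponentsWithStats(m);i=1+np.argmax(st[1:,4]);pts=cv2.findNonZero((l==i).astype(np.uint8))[:,0]
w=np.array([atz(*v[1:],p,.095)[:2] for p in pts])*1000;print(st[i],cv2.minAreaRect(w.astype(np.float32)))
E
python3 k.py
```

```text
10.7 [0.4554 0.1409 0.2515] [[-0.1225 -0.0026  0.9925]
 [-0.9925 -0.0002 -0.1226]
 [ 0.0005 -1.     -0.0025]]
big_hole [295.68  166.404] 0.97 [0.4753 0.1733 0.095 ]
plate_center [279.496 168.504] 0.94 [0.4597 0.1725 0.09  ]
[ 249  102   57   49 2142] ((462.6795654296875, 211.70211791992188), (43.022056579589844, 51.05177307128906), 83.75154876708984)
```

View pics/w4.png

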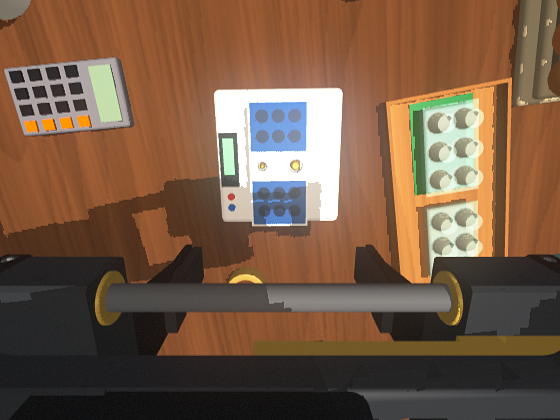

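Plate found: the pins show through its holes at (263,166) and (295,166), with the big one at +x. Centre is (0.459, 0.173), yaw -7°. One close look at the slot stand before carrying the plate there.

Run:
```python
from h import *
plan([.447,-.19,.25],tool(3),4)
```

```text
call 0 t [1.031, 0.0, 0.088] r [0.0, -0.042, 0.0]
call 1 t [1.034, 0.0, 0.042] r [0.0, -0.042, 0.0]
call 2 t [1.035, -0.0, -0.003] r [0.0, -0.042, 0.0]
call 3 t [1.034, -0.0, -0.049] r [0.0, -0.042, 0.0]
```

Emit:
arm_command(translation=[[0.5, 0, 0.04], [1, 0, 0.09], [1, 0, 0.09]], rotation=[[0, -0.02, 0], [0, -0.042, 0], [0, -0.042, 0]], grip=[-1, -1, -1])

```text
time_s: 11.2
position: [0.4575, 0.0571, 0.2498]
tcp_rot: [[-0.084, -0.001, 0.996], [-0.996, -0.001, -0.084], [0.002, -1.0, -0.001]]
force: [-0.3, 0.7, -0.5]
opening: 1.002
```

Emit:
arm_command(translation=[[1, 0, 0.04], [1, 0, 0.04]], rotation=[[0, -0.042, 0], [0, -0.042, 0]], grip=[-1, -1])

```text
time_s: 11.4
position: [0.454, -0.0206, 0.2501]
tcp_rot: [[-0.034, -0.001, 0.999], [-0.999, -0.0, -0.034], [0.0, -1.0, -0.001]]
force: [0.4, 0.5, 0.1]
opening: 1.001
```

Emit:
arm_command(translation=[[1, 0, 0], [1, 0, 0]], rotation=[[0, -0.042, 0], [0, -0.042, 0]], grip=[-1, -1])

```text
time_s: 11.6
position: [0.4513, -0.1018, 0.2501]
tcp_rot: [[0.008, -0.0, 1.0], [-1.0, -0.0, 0.008], [0.0, -1.0, -0.0]]
force: [0.8, 0.1, -0.6]
opening: 1.0
```

Emit:
arm_command(translation=[[1, 0, -0.05], [1, 0, -0.05], [1, 0, -0.05]], rotation=[[0, -0.042, 0], [0, -0.042, 0], [0, -0.042, 0]], grip=[-1, -1, -1])

```text
time_s: 11.9
position: [0.4484, -0.1835, 0.2501]
tcp_rot: [[0.047, 0.001, 0.999], [-0.999, -0.001, 0.047], [0.001, -1.0, 0.001]]
force: [-0.0, 0.7, 0.7]
opening: 0.997
```

```bash
cat > l.py <<'E'
from h import *
np.set_printoptions(precision=4,suppress=True)
s=bot.read_state();print(s["time_s"],s["position"],s["tcp_rot"],s["joint_positions"])
v=cap("wrist");cv2.imwrite("pics/w5.png",v[0])
for u,c in spot("wrist","slot"): print("slot",u,round(c,2),atz(*v[1:],u,.01))
h=cv2.cvtColor(v[0],cv2.COLOR_BGR2HSV)
m=cv2.inRange(h,(100,90,30),(130,255,255));m[245:]=0
m=cv2.morphologyEx(m,cv2.MORPH_CLOSE,np.ones((5,5)))
k,l,st,c=cv2.connectedComponentsWithStats(m);i=1+np.argmax(st[1:,4]);pts=cv2.findNonZero((l==i).astype(np.uint8))[:,0]
w=np.array([atz(*v[1:],p,.01)[:2] for p in pts])*1000;print(st[i],cv2.minAreaRect(w.astype(np.float32)))
E
python3 l.py
```

```text
11.9 [ 0.4484 -0.1835  0.2501] [[ 0.0475  0.0008  0.9989]
 [-0.9989 -0.0013  0.0475]
 [ 0.0013 -1.      0.0008]] [-35.4766  18.9751 101.4307  -0.0372  59.5124 -38.18  ]
slot [278.208 166.194] 0.71 [ 0.4466 -0.1606  0.01  ]
[ 227  119   96   96 6656] ((444.75579833984375, -163.16287231445312), (108.68685913085938, 108.74510192871094), 8.052680015563965)
```

View pics/w5.png

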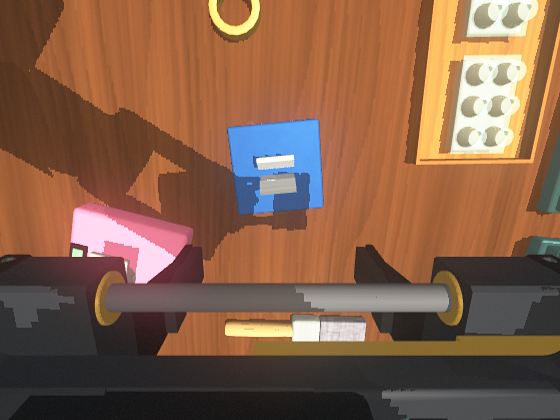

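The slot stand base is at (0.445, -0.163), yaw 8°, with its cheeks at (275,162) and (278,185). The pink scale is at lower left and clear of the work. I test both slants here in free air.

Emit:
arm_command(translation=[[0, 0, 0], [0, 0, 0], [0, 0, 0], [0, 0, 0], [0, 0, 0]], rotation=[[0, 0, 0.75], [0, 0, 0.75], [0, 0, 0.75], [0, 0, 0.75], [0, 0, 0.75]], grip=[-1, -1, -1, -1, -1])

```text
time_s: 12.5
position: [0.4477, -0.1782, 0.2514]
tcp_rot: [[0.04, -0.037, 0.999], [-0.727, 0.685, 0.054], [-0.686, -0.728, 0.001]]
force: [0.5, -0.2, -0.4]
opening: 1.001
```

```bash
cat > st.py <<'E'
from h import *
np.set_printoptions(precision=4,suppress=True)
s=bot.read_state();print(s["time_s"],s["position"],s["tcp_rot"],s["joint_positions"],s["opening"],s["force"])
E
python3 st.py
```

```text
12.5 [ 0.4477 -0.1782  0.2514] [[ 0.0399 -0.0366  0.9985]
 [-0.7266  0.6849  0.0542]
 [-0.6859 -0.7277  0.0008]] [-49.9455  32.5987  91.0216  24.4148  93.0528 -59.9442] 1.000807634425236 [ 0.4942 -0.2476 -0.3861]
```

Emit:
arm_command(translation=[[0, 0, 0], [0, 0, 0], [0, 0, 0], [0, 0, 0], [0, 0, 0]], rotation=[[0, 0, -0.7], [0, 0, -0.7], [0, 0, -0.7], [0, 0, -0.7], [0, 0, -0.7]], grip=[-1, -1, -1, -1, -1])

```text
time_s: 13.0
position: [0.4474, -0.1775, 0.2512]
tcp_rot: [[0.055, 0.0, 0.999], [-0.998, 0.012, 0.055], [-0.012, -1.0, 0.001]]
force: [0.2, -0.1, 0.1]
opening: 1.0
```

Emit:
arm_command(translation=[[0, 0, 0], [0, 0, 0], [0, 0, 0], [0, 0, 0], [0, 0, 0]], rotation=[[0, 0, -0.7], [0, 0, -0.7], [0, 0, -0.7], [0, 0, -0.7], [0, 0, -0.7]], grip=[-1, -1, -1, -1, -1])

```text
time_s: 13.5
position: [0.4463, -0.1775, 0.2508]
tcp_rot: [[0.042, 0.031, 0.999], [-0.779, -0.625, 0.053], [0.626, -0.78, -0.002]]
force: [-0.1, -1.0, -0.8]
opening: 1.001
```

```bash
python3 st.py
python3 - <<'E'
from h import *
s=[.459,.173];a=np.radians(45)
R=tool(-7,-45);ap=R[:,1]
print(ap)
g=np.array([.459,.173,.0895]); 
pre=g-ap*(.003+.10)
plan(pre,R,5)
E
```

```text
13.5 [ 0.4463 -0.1775  0.2508] [[ 0.0424  0.0311  0.9986]
 [-0.779  -0.6249  0.0525]
 [ 0.6256 -0.7801 -0.0023]] [-14.7445  21.3052 111.5484 -53.3766  47.9937  19.6694] 1.0014166852789075 [-0.0822 -0.9622 -0.7959]
[-0.08617464 -0.70183611 -0.70710678]
call 0 t [-0.959, -0.486, 0.11] r [-0.022, 0.025, -0.021]
call 1 t [-0.951, -0.509, 0.073] r [-0.022, 0.025, -0.021]
call 2 t [-0.941, -0.531, 0.036] r [-0.022, 0.025, -0.021]
call 3 t [-0.93, -0.552, -0.001] r [-0.022, 0.025, -0.021]
call 4 t [-0.917, -0.571, -0.038] r [-0.022, 0.025, -0.021]
```

Emit:
arm_command(translation=[[-0.5, -0.24, 0.06], [-0.96, -0.49, 0.11], [-0.96, -0.49, 0.11]], rotation=[[-0.01, 0.012, -0.01], [-0.022, 0.025, -0.021], [-0.022, 0.025, -0.021]], grip=[-1, -1, -1])

```text
time_s: 13.8
position: [0.4506, -0.0889, 0.2315]
tcp_rot: [[0.023, 0.008, 1.0], [-0.77, -0.638, 0.023], [0.638, -0.77, -0.008]]
force: [0.2, -0.6, -0.7]
opening: 1.001
```

Emit:
arm_command(translation=[[-0.95, -0.51, 0.07], [-0.95, -0.51, 0.07], [-0.95, -0.51, 0.07]], rotation=[[-0.022, 0.025, -0.021], [-0.022, 0.025, -0.021], [-0.022, 0.025, -0.021]], grip=[-1, -1, -1])

```text
time_s: 14.1
position: [0.4551, -0.0064, 0.2149]
tcp_rot: [[-0.006, -0.015, 1.0], [-0.756, -0.655, -0.014], [0.655, -0.756, -0.007]]
force: [-0.2, -0.9, -0.2]
opening: 1.001
```

Emit:
arm_command(translation=[[-0.94, -0.53, 0.04], [-0.94, -0.53, 0.04], [-0.94, -0.53, 0.04]], rotation=[[-0.022, 0.025, -0.021], [-0.022, 0.025, -0.021], [-0.022, 0.025, -0.021]], grip=[-1, -1, -1])

```text
time_s: 14.4
position: [0.4603, 0.0774, 0.1977]
tcp_rot: [[-0.033, -0.038, 0.999], [-0.74, -0.671, -0.051], [0.672, -0.741, -0.006]]
force: [-1.0, -0.7, -0.4]
opening: 1.003
```

Emit:
arm_command(translation=[[-0.93, -0.55, 0], [-0.93, -0.55, 0], [-0.93, -0.55, 0]], rotation=[[-0.022, 0.025, -0.021], [-0.022, 0.025, -0.021], [-0.022, 0.025, -0.021]], grip=[-1, -1, -1])

```text
time_s: 14.7
position: [0.4648, 0.1614, 0.1803]
tcp_rot: [[-0.059, -0.063, 0.996], [-0.723, -0.685, -0.086], [0.688, -0.726, -0.005]]
force: [0.1, -1.4, -0.5]
opening: 1.006
```

Emit:
arm_command(translation=[[-0.92, -0.57, -0.04], [-0.92, -0.57, -0.04], [-0.92, -0.57, -0.04]], rotation=[[-0.022, 0.025, -0.021], [-0.022, 0.025, -0.021], [-0.022, 0.025, -0.021]], grip=[-1, -1, -1])

```text
time_s: 15.0
position: [0.469, 0.2456, 0.1626]
tcp_rot: [[-0.084, -0.088, 0.993], [-0.705, -0.698, -0.122], [0.704, -0.71, -0.003]]
force: [-0.3, -0.2, -0.3]
opening: 1.002
```

```bash
python3 st.py
cat > m.py <<'E'
from h import *
R=tool(-7,-45);ap=R[:,1];g=np.array([.459,.173,.0895]); 
plan(g-ap*(.003+.03),R,1);plan(g-ap*.003,R,2)
E
python3 m.py
```

```text
15.0 [0.469  0.2456 0.1626] [[-0.0843 -0.0879  0.9926]
 [-0.7053 -0.6984 -0.1217]
 [ 0.7039 -0.7103 -0.0031]] [ 32.2998  44.6146  82.8473 -33.0259  85.594   51.8261] 1.0024201445033851 [-0.3242 -0.1935 -0.2771]
call 0 t [0.005, 0.881, -0.012] r [0.002, 0.002, -0.004]
call 0 t [0.003, 0.628, -0.005] r [0.001, 0.001, -0.002]
call 1 t [0.002, 0.628, -0.006] r [0.001, 0.001, -0.002]
```

Emit:
arm_command(translation=[[0, 0.25, 0], [0, 0.5, -0.01], [0, 0.75, -0.01], [0, 0.88, -0.01], [0, 0.88, -0.01]], rotation=[[0, 0, 0], [0, 0, 0], [0, 0, 0], [0, 0, 0], [0, 0, 0]], grip=[-1, -1, -1, -1, -1])

```text
time_s: 15.5
position: [0.4604, 0.1918, 0.1136]
tcp_rot: [[-0.086, -0.094, 0.992], [-0.702, -0.7, -0.127], [0.707, -0.708, -0.006]]
force: [-0.1, 0.1, 0.8]
opening: 1.002
```

```bash
python3 m.py
python3 - <<'E'
from h import *
v=cap("wrist");cv2.imwrite("pics/w6.png",v[0])
v=cap("scene");cv2.imwrite("pics/s6.png",np.hstack([cv2.resize(v[0][120:260,270:410],(420,420)),np.zeros((420,10,3),np.uint8),cv2.resize(cap("side")[0][190:330,200:340],(360,420))]))
E
```

```text
call 0 t [-0.046, -0.033, 0.011] r [0.008, 0.001, -0.001]
call 0 t [-0.023, 0.171, 0.007] r [0.004, 0.0, -0.0]
call 1 t [-0.023, 0.171, 0.006] r [0.004, 0.0, -0.0]
```

View pics/s6.png

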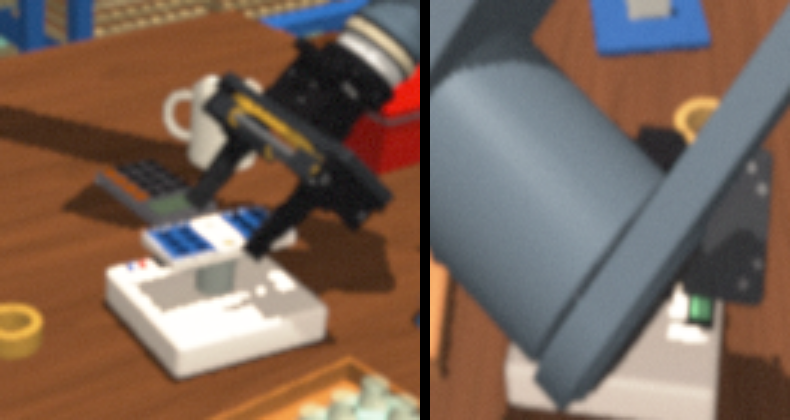

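Fingers straddle the plate mid-length, slanted from +y, as planned. Close and lift straight up.

Emit:
arm_command(translation=[[-0.02, 0.17, 0.01], [-0.045, 0.34, 0.01], [-0.045, 0.34, 0.01], [-0.045, 0.34, 0.01]], rotation=[[0, 0, 0], [0, 0, 0], [0, 0, 0], [0, 0, 0]], grip=[-1, -1, -1, -1])

```text
time_s: 16.05
position: [0.4596, 0.1773, 0.0913]
tcp_rot: [[-0.085, -0.092, 0.992], [-0.703, -0.7, -0.125], [0.706, -0.709, -0.005]]
force: [0.9, 0.1, 0.1]
opening: 0.999
```

Emit:
arm_command(translation=[[0, 0, 0], [0, 0, 0], [0, 0, 0], [0, 0, 0], [0, 0, 0]], rotation=[[0, 0, 0], [0, 0, 0], [0, 0, 0], [0, 0, 0], [0, 0, 0]], grip=[1, 1, 1, 1, 1])

```text
time_s: 16.55
position: [0.46, 0.1779, 0.092]
tcp_rot: [[-0.086, -0.09, 0.992], [-0.704, -0.699, -0.125], [0.705, -0.709, -0.003]]
force: [-0.2, 0.3, 1.0]
opening: 0.64
```

```bash
python3 st.py
```

```text
16.55 [0.46   0.1779 0.092 ] [[-0.0861 -0.0903  0.9922]
 [-0.7041 -0.699  -0.1247]
 [ 0.7048 -0.7094 -0.0034]] [ 27.3434  48.2221  91.5967 -37.1691  73.5586  56.1486] 0.6400140258563453 [-0.1725  0.3019  0.9812]
```

Emit:
arm_command(translation=[[0.03, -0.03, 0], [0.12, -0.12, 0], [0.3, -0.3, 0], [0.6, -0.6, 0], [0.8, -0.8, 0]], rotation=[[0, 0, 0], [0, 0, 0], [0, 0, 0], [0, 0, 0], [0, 0, 0]], grip=[1, 1, 1, 1, 1])

```text
time_s: 17.05
position: [0.4605, 0.1776, 0.1845]
tcp_rot: [[-0.087, -0.089, 0.992], [-0.704, -0.699, -0.125], [0.704, -0.71, -0.002]]
force: [0.1, 0.5, -2.3]
opening: 0.638
```

```bash
python3 st.py
cat >> h.py <<'E'
Rg=np.array([[-0.0861,-0.0903,0.9922],[-0.7041,-0.699,-0.1247],[0.7048,-0.7094,-0.0034]])
c1=Rg.T@(np.array([.4595,.1730,.0900])-np.array([.46,.1779,.092]))
def tgt(P,R,c): return np.array(P)-R@c
E
python3 - <<'E'
from h import *
R=tool(8,45);print(c1,tgt([.445,-.163,.155],R,c1))
plan(tgt([.445,-.163,.155],R,c1),R,5)
E
```

```text
17.05 [0.4605 0.1776 0.1845] [[-0.087  -0.0895  0.9922]
 [-0.7044 -0.6987 -0.1248]
 [ 0.7044 -0.7098 -0.0022]] [ 27.2919  39.942   90.0866 -35.9143  81.3576  50.2049] 0.6384760985945909 [ 0.1371  0.4572 -2.3428]
[0.00208354 0.00488905 0.00012173] [ 0.44515555 -0.16498143  0.15993037]
call 0 t [0.563, 0.645, 0.069] r [0.0, -0.056, 0.297]
call 1 t [0.737, 0.441, 0.03] r [0.0, -0.056, 0.297]
call 2 t [0.837, 0.194, -0.017] r [0.0, -0.056, 0.297]
call 3 t [0.854, -0.071, -0.067] r [0.0, -0.056, 0.297]
call 4 t [0.786, -0.329, -0.115] r [0.0, -0.056, 0.297]
```

Emit:
arm_command(translation=[[0.19, 0.21, 0.02], [0.37, 0.43, 0.05], [0.563, 0.645, 0.069], [0.563, 0.645, 0.069]], rotation=[[0, -0.02, 0.1], [0, -0.04, 0.2], [0, -0.056, 0.297], [0, -0.056, 0.297]], grip=[1, 1, 1, 1])

```text
time_s: 17.45
position: [0.4561, 0.1051, 0.1795]
tcp_rot: [[-0.057, -0.071, 0.996], [-0.89, -0.449, -0.083], [0.453, -0.891, -0.038]]
force: [-0.6, 0.7, -1.2]
opening: 0.639
```

Emit:
arm_command(translation=[[0.25, 0.15, 0.01], [0.5, 0.3, 0.02], [0.737, 0.441, 0.03], [0.737, 0.441, 0.03]], rotation=[[0, -0.02, 0.1], [0, -0.04, 0.2], [0, -0.056, 0.297], [0, -0.056, 0.297]], grip=[1, 1, 1, 1])

```text
time_s: 17.85
position: [0.4542, 0.0366, 0.1735]
tcp_rot: [[-0.02, -0.059, 0.998], [-0.988, -0.155, -0.029], [0.156, -0.986, -0.055]]
force: [0.4, -0.2, -2.4]
opening: 0.64
```

Emit:
arm_command(translation=[[0.28, 0.06, 0], [0.56, 0.13, -0.01], [0.837, 0.194, -0.017], [0.837, 0.194, -0.017]], rotation=[[0, -0.02, 0.1], [0, -0.04, 0.2], [0, -0.056, 0.297], [0, -0.056, 0.297]], grip=[1, 1, 1, 1])

```text
time_s: 18.25
position: [0.4525, -0.0322, 0.1678]
tcp_rot: [[0.022, -0.059, 0.998], [-0.988, 0.154, 0.03], [-0.156, -0.986, -0.055]]
force: [-0.4, -0.1, -2.1]
opening: 0.643
```

Emit:
arm_command(translation=[[0.28, -0.02, -0.02], [0.57, -0.05, -0.04], [0.854, -0.071, -0.067], [0.854, -0.071, -0.067]], rotation=[[0, -0.02, 0.1], [0, -0.04, 0.2], [0, -0.056, 0.297], [0, -0.056, 0.297]], grip=[1, 1, 1, 1])

```text
time_s: 18.65
position: [0.4495, -0.1008, 0.1618]
tcp_rot: [[0.061, -0.074, 0.995], [-0.89, 0.447, 0.088], [-0.451, -0.892, -0.038]]
force: [0.0, -0.5, -3.0]
opening: 0.639
```

Emit:
arm_command(translation=[[0.26, -0.11, -0.04], [0.52, -0.22, -0.08], [0.786, -0.329, -0.115], [0.786, -0.329, -0.115], [0.786, -0.329, -0.115]], rotation=[[0, -0.02, 0.1], [0, -0.04, 0.2], [0, -0.056, 0.297], [0, -0.056, 0.297], [0, -0.056, 0.297]], grip=[1, 1, 1, 1, 1])

```text
time_s: 19.15
position: [0.4448, -0.1642, 0.1577]
tcp_rot: [[0.095, -0.103, 0.99], [-0.702, 0.698, 0.14], [-0.706, -0.708, -0.006]]
force: [-0.4, 0.5, -1.3]
opening: 0.641
```

```bash
python3 st.py
python3 - <<'E'
from h import *
R=tool(8,45)
print("fix");plan(tgt([.445,-.163,.155],R,c1),R,1)
print("down to .135");plan(tgt([.445,-.163,.12],R,c1),R,1)
v=cap("wrist");cv2.imwrite("pics/w7.png",v[0])
E
```

```text
19.15 [ 0.4448 -0.1642  0.1577] [[ 0.0946 -0.1033  0.9901]
 [-0.7019  0.6984  0.1399]
 [-0.706  -0.7082 -0.0064]] [-48.0983  41.3776  93.4344  23.0079  85.328  -66.3554] 0.6410758577978518 [-0.4246  0.468  -1.2626]
fix
call 0 t [-0.012, -0.028, 0.003] r [0.005, -0.004, 0.002]
down to .135
call 0 t [0.296, 0.282, 0.006] r [0.005, -0.004, 0.002]
```

View pics/w7.png

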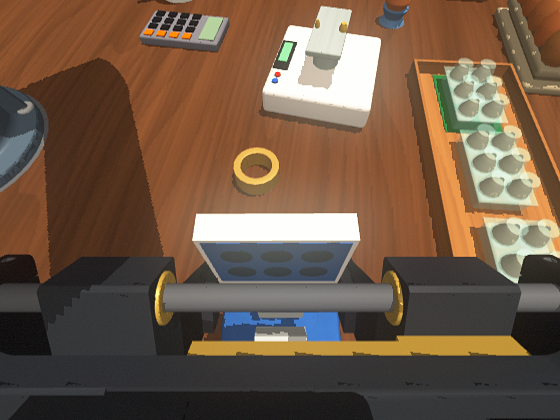

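The plate is upright with its blue side toward the hand, right above the cheeks (280,312)/(280,333). Lowering step by step while watching the force.

Emit:
arm_command(translation=[[0.1, 0.1, 0], [0.2, 0.2, 0], [0.3, 0.3, 0], [0.43, 0.42, 0], [0.43, 0.42, 0]], rotation=[[0, 0, 0], [0, 0, 0], [0, 0, 0], [0, 0, 0], [0, 0, 0]], grip=[1, 1, 1, 1, 1])

```text
time_s: 19.7
position: [0.4439, -0.1651, 0.1083]
tcp_rot: [[0.094, -0.102, 0.99], [-0.7, 0.7, 0.139], [-0.707, -0.707, -0.006]]
force: [-0.6, 0.5, -1.1]
opening: 0.64
```

Emit:
arm_command(translation=[[0.04, 0.04, 0], [0.08, 0.08, 0], [0.08, 0.08, 0]], rotation=[[0, 0, 0], [0, 0, 0], [0, 0, 0]], grip=[1, 1, 1])

```text
time_s: 20.0
position: [0.4444, -0.1658, 0.1008]
tcp_rot: [[0.096, -0.1, 0.99], [-0.702, 0.699, 0.139], [-0.706, -0.708, -0.004]]
force: [0.0, 0.3, -1.7]
opening: 0.639
```

```bash
python3 st.py
python3 - <<'E'
from h import *
s=bot.read_state();print("plate",np.array(s["position"])+np.array(s["tcp_rot"])@c1)
R=tool(8,45);plan(tgt([.445,-.163,.071],R,c1),R,1)
E
```

```text
20.0 [ 0.4444 -0.1658  0.1008] [[ 0.0955 -0.1004  0.9903]
 [-0.7017  0.6989  0.1385]
 [-0.7061 -0.7081 -0.0037]] [-48.2977  46.6947  94.2182  23.3493  79.7154 -68.9718] 0.6385157715723273 [ 0.0363  0.2516 -1.6666]
plate [ 0.44427728 -0.16381254  0.09586137]
call 0 t [0.213, 0.226, 0.011] r [0.002, -0.003, 0.001]
```

Emit:
arm_command(translation=[[0.03, 0.03, 0], [0.06, 0.06, 0.01], [0.09, 0.09, 0.01]], rotation=[[0, 0, 0], [0, 0, 0], [0, 0, 0]], grip=[1, 1, 1])

```text
time_s: 20.3
position: [0.4454, -0.1657, 0.0909]
tcp_rot: [[0.096, -0.1, 0.99], [-0.702, 0.699, 0.139], [-0.706, -0.709, -0.003]]
force: [0.6, 0.1, -1.0]
opening: 0.639
```

Emit:
arm_command(translation=[[0.03, 0.03, 0], [0.06, 0.06, 0], [0.08, 0.08, 0]], rotation=[[0, 0, 0], [0, 0, 0], [0, 0, 0]], grip=[1, 1, 1])

```text
time_s: 20.6
position: [0.4453, -0.1657, 0.0815]
tcp_rot: [[0.096, -0.1, 0.99], [-0.702, 0.699, 0.139], [-0.706, -0.708, -0.004]]
force: [-0.1, -1.0, -1.5]
opening: 0.639
```

Emit:
arm_command(translation=[[0.02, 0.02, 0], [0.04, 0.04, 0], [0.05, 0.05, 0]], rotation=[[0, 0, 0], [0, 0, 0], [0, 0, 0]], grip=[1, 1, 1])

```text
time_s: 20.9
position: [0.4453, -0.1657, 0.076]
tcp_rot: [[0.096, -0.1, 0.99], [-0.702, 0.699, 0.139], [-0.706, -0.708, -0.004]]
force: [0.1, 0.4, -1.2]
opening: 0.637
```

Run:
```python
from h import *
s=bot.read_state();p=np.array(s["position"]);P=p+np.array(s["tcp_rot"])@c1
print("plate",P)
r=[]
for n in("scene","side"):
    v=cap(n);e=proj(*v[1:],P);print(n,e,spot(n,"plate_center"))
```

```text
plate [ 0.44508345 -0.16377242  0.0711084 ]
scene [219.38895084 240.33705126] [(array([217.28 , 238.686]), 0.62)]
side [283.3405522  171.59124915] [(array([286.496, 171.318]), 0.59)]
```

Emit:
arm_command(translation=[[0.01, 0.01, 0], [0.015, 0.015, 0], [0.015, 0.015, 0]], rotation=[[0, 0, 0], [0, 0, 0], [0, 0, 0]], grip=[1, 1, 1])

```text
time_s: 21.4
position: [0.4453, -0.1658, 0.0745]
tcp_rot: [[0.096, -0.1, 0.99], [-0.702, 0.699, 0.139], [-0.706, -0.708, -0.003]]
force: [-0.3, 0.2, -1.7]
opening: 0.633
```

Emit:
arm_command(translation=[[0, 0, 0], [0, 0, 0], [0, 0, 0], [0, 0, 0]], rotation=[[0, 0, 0], [0, 0, 0], [0, 0, 0], [0, 0, 0]], grip=[-0.7, -1, -1, -1])

```text
time_s: 21.8
position: [0.4453, -0.1658, 0.0747]
tcp_rot: [[0.096, -0.1, 0.99], [-0.702, 0.699, 0.139], [-0.706, -0.708, -0.003]]
force: [0.4, -0.5, -0.7]
opening: 0.918
```

Emit:
arm_command(translation=[[0, -0.2, 0], [0, -0.4, 0], [0, -0.7, 0], [0, -1, 0], [0, -1, 0]], rotation=[[0, 0, 0], [0, 0, 0], [0, 0, 0], [0, 0, 0], [0, 0, 0]], grip=[-1, -1, -1, -1, -1])

```text
time_s: 22.3
position: [0.4547, -0.2246, 0.1325]
tcp_rot: [[0.098, -0.096, 0.991], [-0.706, 0.695, 0.137], [-0.702, -0.712, 0.0]]
force: [1.0, -1.1, 0.1]
opening: 1.0
```

```bash
python3 st.py
cat > n.py <<'E'
from h import *
R=tool(8,-45);ap=R[:,1];g=np.array([.445,-.163,.070])
mid=np.array([.445,-.163,.235]);Rm=tool(8,0)
s=bot.read_state()
print("up over");plan(mid,Rm,2)
print("far side");plan(g-ap*.113,R,2,mid,Rm)
for n in("scene","side"):
    v=cap(n);print(n,proj(*v[1:],g),[(u.round(1),round(c,2)) for u,c in spot(n,"plate_center")]); cv2.imwrite(f"pics/{n}8.png",v[0])
E
python3 n.py
```

```text
22.3 [ 0.4547 -0.2246  0.1325] [[ 0.0978 -0.096   0.9906]
 [-0.7057  0.6951  0.1371]
 [-0.7017 -0.7125  0.0002]] [-51.1614  45.7433  87.1193  21.1902  87.4991 -67.8332] 0.9997536385980956 [ 0.9735 -1.1239  0.1084]
up over
call 0 t [-0.727, -0.183, -0.007] r [-0.0, -0.001, -0.371]
call 1 t [-0.603, -0.445, -0.007] r [-0.0, -0.001, -0.371]
far side
call 0 t [-0.499, 0.532, 0.0] r [-0.0, 0.0, -0.375]
call 1 t [-0.665, 0.3, 0.0] r [-0.0, 0.0, -0.375]
scene [219.73677335 240.61030383] []
side [283.36817911 172.13783073] [(array([285.1, 171.4]), 0.7)]
```

Emit:
arm_command(translation=[[-0.27, -0.07, 0], [-0.5, -0.13, 0], [-0.727, -0.183, 0], [-0.727, -0.183, 0]], rotation=[[0, 0, -0.13], [0, 0, -0.26], [0, 0, -0.371], [0, 0, -0.371]], grip=[-1, -1, -1, -1])

```text
time_s: 22.9
position: [0.4481, -0.1866, 0.1847]
tcp_rot: [[0.131, -0.058, 0.99], [-0.914, 0.381, 0.143], [-0.385, -0.923, -0.003]]
force: [0.2, -0.2, -0.0]
opening: 0.998
```

Emit:
arm_command(translation=[[-0.3, -0.22, 0], [-0.6, -0.445, 0], [-0.6, -0.445, 0], [-0.6, -0.445, 0]], rotation=[[0, 0, -0.13], [0, 0, -0.26], [0, 0, -0.371], [0, 0, -0.371]], grip=[-1, -1, -1, -1])

```text
time_s: 23.3
position: [0.4438, -0.1577, 0.2335]
tcp_rot: [[0.143, -0.007, 0.99], [-0.99, 0.008, 0.143], [-0.009, -1.0, -0.006]]
force: [-0.0, 0.1, 0.1]
opening: 0.998
```

Emit:
arm_command(translation=[[-0.2, 0.2, 0], [-0.5, 0.53, 0], [-0.5, 0.53, 0], [-0.5, 0.53, 0]], rotation=[[0, 0, -0.13], [0, 0, -0.26], [0, 0, -0.375], [0, 0, -0.375]], grip=[-1, -1, -1, -1])

```text
time_s: 23.7
position: [0.4374, -0.1202, 0.1888]
tcp_rot: [[0.133, 0.042, 0.99], [-0.917, -0.373, 0.139], [0.375, -0.927, -0.011]]
force: [0.1, -0.2, -0.5]
opening: 0.997
```

Emit:
arm_command(translation=[[-0.3, 0.15, 0], [-0.66, 0.3, 0], [-0.66, 0.3, 0], [-0.66, 0.3, 0]], rotation=[[0, 0, -0.13], [0, 0, -0.26], [0, 0, -0.375], [0, 0, -0.375]], grip=[-1, -1, -1, -1])

```text
time_s: 24.1
position: [0.4324, -0.0842, 0.1483]
tcp_rot: [[0.105, 0.078, 0.991], [-0.722, -0.68, 0.13], [0.684, -0.729, -0.015]]
force: [-0.7, -0.5, 0.3]
opening: 1.002
```

```bash
python3 st.py
cat > o.py <<'E'
from h import *
R=tool(8,-45);ap=R[:,1];g=np.array([.445,-.163,.070])
print("to 40mm");plan(g-ap*.043,R,1);print("to grasp");plan(g-ap*.003,R,2)
for n in("scene","side"):
    v=cap(n);print(n,proj(*v[1:],g),[(u.round(1),round(c,2)) for u,c in spot(n,"plate_center")]); cv2.imwrite(f"pics/{n}9.png",v[0])
E
python3 o.py
```

```text
24.1 [ 0.4324 -0.0842  0.1483] [[ 0.1048  0.0782  0.9914]
 [-0.7216 -0.68    0.13  ]
 [ 0.6843 -0.7291 -0.0148]] [ -0.3434  34.9192 118.5332 -69.6356  46.4514  51.0122] 1.001927867265637 [-0.6723 -0.5466  0.3244]
to 40mm
call 0 t [0.041, 0.858, 0.033] r [0.016, 0.003, -0.03]
to grasp
call 0 t [0.028, 0.679, 0.021] r [0.008, 0.002, -0.015]
call 1 t [0.017, 0.68, 0.015] r [0.008, 0.002, -0.015]
scene [219.73677335 240.61030383] [(array([217.5, 242.1]), 0.56)]
side [283.36817911 172.13783073] [(array([284.8, 172.4]), 0.55), (array([307.6, 238.9]), 0.37), (array([185.1, 210. ]), 0.28)]
```

Emit:
arm_command(translation=[[0.01, 0.21, 0.01], [0.02, 0.43, 0.02], [0.03, 0.65, 0.03], [0.04, 0.86, 0.03], [0.04, 0.86, 0.03]], rotation=[[0.016, 0.003, -0.03], [0.016, 0.003, -0.03], [0.016, 0.003, -0.03], [0.016, 0.003, -0.03], [0.016, 0.003, -0.03]], grip=[-1, -1, -1, -1, -1])

```text
time_s: 24.8
position: [0.4478, -0.1283, 0.1077]
tcp_rot: [[0.096, 0.087, 0.992], [-0.707, -0.695, 0.129], [0.7, -0.714, -0.005]]
force: [-0.1, -0.8, -0.6]
opening: 1.0
```

```bash
python3 st.py; python3 o.py
python3 - <<'E'
import cv2,numpy as np
a=cv2.imread("pics/scene9.png")[180:300,150:310];b=cv2.imread("pics/side9.png")[110:230,210:370]
cv2.imwrite("pics/c9.png",cv2.resize(np.hstack([a,b]),(800,300),interpolation=cv2.INTER_CUBIC))
E
```

```text
24.8 [ 0.4478 -0.1283  0.1077] [[ 0.096   0.0869  0.9916]
 [-0.7072 -0.6951  0.1294]
 [ 0.7004 -0.7137 -0.0053]] [ -5.7854  41.131  118.7913 -81.8322  43.6102  60.5493] 0.9996152238049271 [-0.1114 -0.8148 -0.6371]
to 40mm
call 0 t [-0.032, 0.097, -0.094] r [0.01, -0.003, -0.009]
to grasp
call 0 t [-0.014, 0.299, -0.044] r [0.005, -0.002, -0.004]
call 1 t [-0.015, 0.298, -0.046] r [0.005, -0.002, -0.004]
scene [219.73677335 240.61030383] [(array([216.9, 242.6]), 0.85)]
side [283.36817911 172.13783073] [(array([283.1, 172.7]), 0.65)]
```

View pics/c9.png

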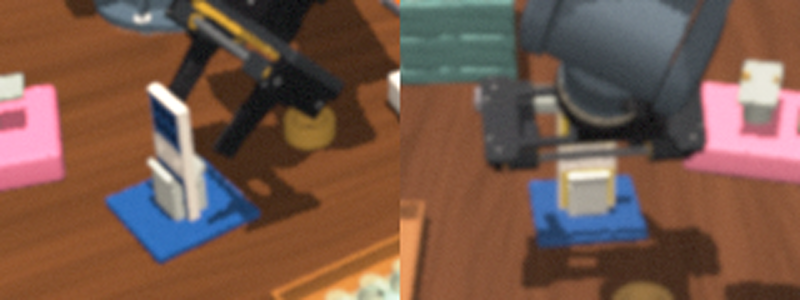

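The plate stands upright in the slot, its blue side to the left in the crop. The tool is on the +y side. Joint 4 is at -81.8°, nearly at its limit. I back off and regrip at a 30° slant, 8 mm above mid-length, which keeps the palm clear of the plate's top end.

```bash
cat > q.py <<'E'
from h import *
s=bot.read_state();p=np.array(s["position"]);Rc=np.array(s["tcp_rot"])
R=tool(8,-30);ap=R[:,1];G=np.array([.445,-.163,.078])
print("back");plan(G-ap*.083+np.array([0,.015,0]),R,1)
print("pre");plan(G-ap*.043,R,1);print("grasp");plan(G-ap*.003,R,1)
E
python3 q.py
```

```text
back
call 0 t [0.184, -0.545, -0.06] r [0.008, -0.001, 0.241]
pre
call 0 t [0.192, 0.069, -0.081] r [0.008, -0.001, 0.241]
grasp
call 0 t [0.067, 0.554, -0.077] r [0.008, -0.001, 0.241]
```

Emit:
arm_command(translation=[[0, -0.3, 0], [0.1, -0.5, -0.03], [0.18, -0.55, -0.06], [0.18, -0.55, -0.06], [0.18, -0.55, -0.06]], rotation=[[0, 0, 0], [0, 0, 0.1], [0.008, 0, 0.241], [0.008, 0, 0.241], [0.008, 0, 0.241]], grip=[-1, -1, -1, -1, -1])

```text
time_s: 25.5
position: [0.4396, -0.1067, 0.1512]
tcp_rot: [[0.117, 0.072, 0.991], [-0.858, -0.496, 0.137], [0.501, -0.865, 0.004]]
force: [0.3, -0.0, -0.6]
opening: 0.998
```

```bash
python3 st.py; python3 q.py
```

```text
25.5 [ 0.4396 -0.1067  0.1512] [[ 0.1169  0.0723  0.9905]
 [-0.8576 -0.4957  0.1373]
 [ 0.5009 -0.8655  0.0041]] [-10.6937  29.2846 117.6759 -54.7136  35.471   27.7914] 0.9983029561817515 [ 0.2914 -0.0107 -0.5808]
back
call 0 t [-0.006, 0.015, -0.005] r [-0.002, -0.003, 0.001]
pre
call 0 t [0.154, 0.608, -0.032] r [-0.002, -0.003, 0.001]
grasp
call 0 t [0.154, 1.108, -0.033] r [-0.002, -0.003, 0.001]
```

Emit:
arm_command(translation=[[0.05, 0.2, -0.01], [0.1, 0.4, -0.02], [0.155, 0.6, -0.03], [0.155, 0.6, -0.03]], rotation=[[0, 0, 0], [0, 0, 0], [0, 0, 0], [0, 0, 0]], grip=[-1, -1, -1, -1])

```text
time_s: 25.9
position: [0.4407, -0.1411, 0.1126]
tcp_rot: [[0.121, 0.066, 0.99], [-0.858, -0.495, 0.138], [0.5, -0.866, -0.003]]
force: [0.5, -0.4, -0.3]
opening: 0.999
```

```bash
python3 st.py; python3 q.py
```

```text
25.9 [ 0.4407 -0.1411  0.1126] [[ 0.1213  0.0664  0.9904]
 [-0.8578 -0.4951  0.1382]
 [ 0.4995 -0.8663 -0.0031]] [-15.3532  34.4213 118.7894 -64.8072  30.5427  34.9085] 0.9992041514594264 [ 0.5342 -0.4403 -0.3094]
back
call 0 t [-0.136, -0.617, 0.039] r [0.003, 0.001, -0.001]
pre
call 0 t [0.025, -0.024, 0.014] r [0.003, 0.001, -0.001]
grasp
call 0 t [0.026, 0.476, 0.016] r [0.003, 0.001, -0.001]
```

Emit:
arm_command(translation=[[0.02, 0.15, 0.01], [0.025, 0.3, 0.015], [0.025, 0.3, 0.015]], rotation=[[0, 0, 0], [0, 0, 0], [0, 0, 0]], grip=[-1, -1, -1])

```text
time_s: 26.2
position: [0.4444, -0.154, 0.0935]
tcp_rot: [[0.121, 0.068, 0.99], [-0.858, -0.495, 0.139], [0.5, -0.866, -0.002]]
force: [0.4, -0.4, 0.6]
opening: 1.0
```

```bash
python3 st.py; python3 q.py
```

```text
26.2 [ 0.4444 -0.154   0.0935] [[ 0.1212  0.0681  0.9903]
 [-0.8577 -0.495   0.139 ]
 [ 0.4997 -0.8662 -0.0016]] [-16.9685  37.0998 118.7893 -70.2823  28.8052  39.4941] 1.0001285970600888 [ 0.374  -0.3973  0.5952]
back
call 0 t [-0.16, -0.906, 0.017] r [0.001, 0.001, -0.0]
pre
call 0 t [0.001, -0.313, -0.008] r [0.001, 0.001, -0.0]
grasp
call 0 t [0.001, 0.187, -0.008] r [0.001, 0.001, -0.0]
```

Emit:
arm_command(translation=[[0, 0.1, 0], [0, 0.18, -0.01], [0, 0.18, -0.01]], rotation=[[0, 0, 0], [0, 0, 0], [0, 0, 0]], grip=[-1, -1, -1])

```text
time_s: 26.5
position: [0.4447, -0.1611, 0.0817]
tcp_rot: [[0.121, 0.069, 0.99], [-0.858, -0.495, 0.139], [0.5, -0.866, -0.001]]
force: [0.3, 0.1, 0.9]
opening: 1.001
```

Emit:
arm_command(translation=[[0, 0, 0], [0, 0, 0], [0, 0, 0], [0, 0, 0], [0, 0, 0]], rotation=[[0, 0, 0], [0, 0, 0], [0, 0, 0], [0, 0, 0], [0, 0, 0]], grip=[1, 1, 1, 1, 1])

```text
time_s: 27.0
position: [0.445, -0.1616, 0.0819]
tcp_rot: [[0.12, 0.07, 0.99], [-0.858, -0.495, 0.139], [0.5, -0.866, 0.001]]
force: [1.6, 0.8, 1.5]
opening: 0.642
```

```bash
python3 st.py
python3 - <<'E'
from h import *
s=bot.read_state();p=np.array(s["position"]);R=np.array(s["tcp_rot"])
print("grasp pt",p+R[:,1]*.003, "up .08:",(R.T@[0,0,1]).round(3))
E
```

```text
27.0 [ 0.445  -0.1616  0.0819] [[ 0.1197  0.0698  0.9904]
 [-0.8576 -0.4953  0.1386]
 [ 0.5002 -0.8659  0.0006]] [-17.9738  38.7098 118.9567 -74.3117  27.8377  43.0582] 0.6423878258103055 [1.6442 0.8163 1.4971]
grasp pt [ 0.44521229 -0.16313157  0.07930066] up .08: [ 0.5   -0.866  0.001]
```

Emit:
arm_command(translation=[[0.03, -0.05, 0], [0.12, -0.2, 0], [0.25, -0.43, 0], [0.4, -0.69, 0], [0.55, -0.95, 0]], rotation=[[0, 0, 0], [0, 0, 0], [0, 0, 0], [0, 0, 0], [0, 0, 0]], grip=[1, 1, 1, 1, 1])

```text
time_s: 27.5
position: [0.4443, -0.1614, 0.1701]
tcp_rot: [[0.12, 0.068, 0.99], [-0.858, -0.494, 0.138], [0.499, -0.867, -0.001]]
force: [0.3, -1.0, -2.1]
opening: 0.637
```

```bash
cat >> h.py <<'E'
Rg2=np.array([[0.1197,0.0698,0.9904],[-0.8576,-0.4953,0.1386],[0.5002,-0.8659,0.0006]])
c2=Rg2.T@(np.array([.4452,-.1632,.0705])-np.array([.445,-.1616,.0819]))
E
python3 st.py
python3 - <<'E'
from h import *
R=tool(-7,60);P=[.4595,.173,.15];print(c2,tgt(P,R,c2))
plan(tgt(P,R,c2),R,5)
E
```

```text
27.5 [ 0.4443 -0.1614  0.1701] [[ 0.1203  0.0682  0.9904]
 [-0.8584 -0.494   0.1383]
 [ 0.4987 -0.8668 -0.0009]] [-18.0053  27.0647 116.1474 -52.4595  34.4672  17.6916] 0.6372161300229885 [ 0.3005 -1.009  -2.0682]
[-4.30618e-03  1.06777e-02 -3.05200e-05] [0.45814095 0.16168101 0.15160959]
call 0 t [-0.712, -0.357, 0.146] r [0.015, 0.053, 0.298]
call 1 t [-0.794, -0.118, 0.107] r [0.015, 0.053, 0.298]
call 2 t [-0.796, 0.134, 0.062] r [0.015, 0.053, 0.298]
call 3 t [-0.719, 0.373, 0.016] r [0.015, 0.053, 0.298]
call 4 t [-0.569, 0.575, -0.028] r [0.015, 0.053, 0.298]
```

Emit:
arm_command(translation=[[-0.24, -0.12, 0.05], [-0.48, -0.24, 0.1], [-0.712, -0.357, 0.146], [-0.712, -0.357, 0.146]], rotation=[[0.005, 0.018, 0.1], [0.01, 0.035, 0.2], [0.015, 0.053, 0.298], [0.015, 0.053, 0.298]], grip=[1, 1, 1, 1])

```text
time_s: 27.9
position: [0.4478, -0.0972, 0.1665]
tcp_rot: [[0.082, 0.054, 0.995], [-0.975, -0.204, 0.091], [0.208, -0.977, 0.036]]
force: [-0.2, -1.0, -0.8]
opening: 0.643
```

Emit:
arm_command(translation=[[-0.27, -0.04, 0.04], [-0.53, -0.08, 0.07], [-0.794, -0.118, 0.107], [-0.794, -0.118, 0.107]], rotation=[[0.005, 0.018, 0.1], [0.01, 0.035, 0.2], [0.015, 0.053, 0.298], [0.015, 0.053, 0.298]], grip=[1, 1, 1, 1])

```text
time_s: 28.3
position: [0.4494, -0.0331, 0.1614]
tcp_rot: [[0.043, 0.046, 0.998], [-0.994, 0.104, 0.038], [-0.102, -0.993, 0.05]]
force: [-0.6, 0.3, -1.7]
opening: 0.637
```

Emit:
arm_command(translation=[[-0.27, 0.04, 0.02], [-0.53, 0.09, 0.04], [-0.796, 0.134, 0.062], [-0.796, 0.134, 0.062]], rotation=[[0.005, 0.018, 0.1], [0.01, 0.035, 0.2], [0.015, 0.053, 0.298], [0.015, 0.053, 0.298]], grip=[1, 1, 1, 1])

```text
time_s: 28.7
position: [0.4515, 0.0315, 0.1568]
tcp_rot: [[0.003, 0.052, 0.999], [-0.915, 0.404, -0.018], [-0.404, -0.913, 0.049]]
force: [-0.7, -0.4, -1.3]
opening: 0.638
```

Emit:
arm_command(translation=[[-0.24, 0.12, 0], [-0.48, 0.25, 0.01], [-0.719, 0.373, 0.016], [-0.719, 0.373, 0.016]], rotation=[[0.005, 0.018, 0.1], [0.01, 0.035, 0.2], [0.015, 0.053, 0.298], [0.015, 0.053, 0.298]], grip=[1, 1, 1, 1])

```text
time_s: 29.1
position: [0.454, 0.0964, 0.1527]
tcp_rot: [[-0.033, 0.071, 0.997], [-0.744, 0.664, -0.072], [-0.667, -0.745, 0.031]]
force: [-0.6, -0.3, -2.8]
opening: 0.642
```

```bash
cat > r.py <<'E'
from h import *
R=tool(-7,60);P=[.4595,.173,.15]
plan(tgt(P,R,c2),R,1)
E
python3 st.py; python3 r.py
```

```text
29.1 [0.454  0.0964 0.1527] [[-0.0325  0.0709  0.9969]
 [-0.7445  0.6638 -0.0715]
 [-0.6668 -0.7445  0.0312]] [-26.4347  34.3261 115.5666  47.4715  58.1482 -59.0553] 0.642474064066889 [-0.5754 -0.2556 -2.7628]
call 0 t [-0.6, 0.555, -0.007] r [0.019, 0.054, 0.302]
```

Emit:
arm_command(translation=[[-0.2, 0.19, 0], [-0.4, 0.37, 0], [-0.6, 0.555, 0], [-0.6, 0.555, 0], [-0.6, 0.555, 0]], rotation=[[0.006, 0.018, 0.1], [0.012, 0.036, 0.2], [0.019, 0.054, 0.302], [0.019, 0.054, 0.302], [0.019, 0.054, 0.302]], grip=[1, 1, 1, 1, 1])

```text
time_s: 29.6
position: [0.4602, 0.1612, 0.1529]
tcp_rot: [[-0.057, 0.108, 0.993], [-0.498, 0.859, -0.122], [-0.865, -0.501, 0.005]]
force: [0.0, -0.0, -1.8]
opening: 0.643
```

```bash
python3 st.py; python3 r.py
cat > t.py <<'E'
from h import *
import sys
np.set_printoptions(precision=4,suppress=True)
s=bot.read_state();p=np.array(s["position"]);R=np.array(s["tcp_rot"]);P=p+R@c2;print("plate est",P)
# plate axes: at the regrip tool(8,-30) plate y=up; here body x fixed to jaw
v={n:cap(n) for n in("wrist","scene","side")}
for n in v:
    cv2.imwrite(f"pics/{n}_{sys.argv[1]}.png",v[n][0])
    for th,q in(("plate_center",P),("big_hole",P+R[:,2]*.016)):
        print(n,th,proj(*v[n][1:],q).round(1),[(u.round(1),round(c,2)) for u,c in spot(n,th)])
E
python3 t.py a
```

```text
29.6 [0.4602 0.1612 0.1529] [[-0.0567  0.1077  0.9926]
 [-0.498   0.8586 -0.1216]
 [-0.8653 -0.5011  0.0049]] [-25.521   43.2544 117.6607  62.825   67.3922 -70.6862] 0.642735118062833 [ 0.0046 -0.0003 -1.7936]
call 0 t [0.013, 0.01, -0.027] r [-0.002, 0.004, 0.001]
plate est [0.4616 0.1726 0.1513]
wrist plate_center [278. 262.] [(array([278.5, 265.4]), 0.63)]
wrist big_hole [307.9 261.9] [(array([306.9, 266.4]), 0.96)]
scene plate_center [343.4 178.3] [(array([345.6, 181.4]), 0.61), (array([389. , 267.5]), 0.57)]
scene big_hole [346.6 180.8] [(array([347.6, 180.9]), 0.77)]
side plate_center [272.  235.5] []
side big_hole [262.5 234.6] [(array([261.2, 235.9]), 0.97)]
```

View pics/wrist_a.png

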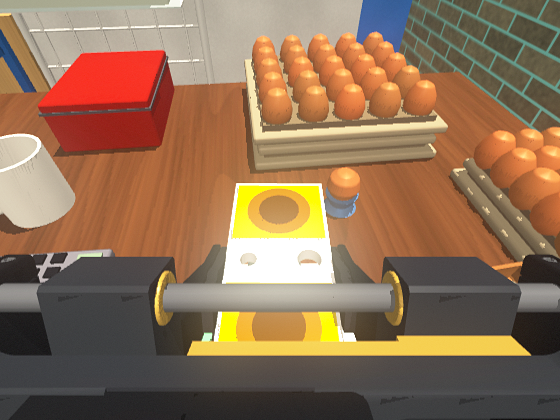

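The wrist view shows the yellow face up, with the small hole at (249,260), the big hole at (309,258) and the far corners at (236,184) and (323,184). I fit the plate's pose in the hand from these.

```bash
cat > u.py <<'E'
from h import *
from scipy.optimize import least_squares
import sys
np.set_printoptions(precision=4,suppress=True)
s=bot.read_state();p=np.array(s["position"]);R=np.array(s["tcp_rot"])
im,K,Rc,t=cap("wrist")
g=cv2.cvtColor(im,cv2.COLOR_BGR2GRAY);h=cv2.cvtColor(im,cv2.COLOR_BGR2HSV)
white=cv2.inRange(h,(0,0,200),(180,60,255))
sub=(255-white)[242:280,236:324];k,l,st,c=cv2.connectedComponentsWithStats(sub)
for i in range(1,k):
    if 20<st[i,4]<700: print("blob",c[i]+[236,242],st[i])
# left/right plate border from rows 190..240 : non-wood (yellow or white)
pl=cv2.inRange(h,(18,120,150),(35,255,255))|white
for r in (182,183,184,185,186,190,210,230):
    x=np.flatnonzero(pl[r,200:345])+200;print(r,(x.min(),x.max(),len(x)) if len(x) else None)
cc=[];
E
python3 u.py
```

```text
blob [307.6854 261.9438] [63 17 19  6 89]
182 None
183 (np.int64(236), np.int64(320), 85)
184 (np.int64(236), np.int64(321), 86)
185 (np.int64(236), np.int64(321), 68)
186 (np.int64(236), np.int64(321), 86)
190 (np.int64(235), np.int64(322), 88)
210 (np.int64(232), np.int64(325), 54)
230 (np.int64(229), np.int64(327), 99)
```

```bash
cat > w.py <<'E'
from h import *
from scipy.optimize import least_squares
np.set_printoptions(precision=4,suppress=True)
s=bot.read_state();p=np.array(s["position"]);R=np.array(s["tcp_rot"])
im,K,Rc,t=cap("wrist")
Rn=R@tool(0,60).T            # nominal plate axes in the world (X jaw, Y far, Z up)
P0=p+R@c2
f=lambda th:Rn@Ro.from_euler('x',th).as_matrix()
pr=lambda q,c,A:proj(K,Rc,t,c+A@np.array(q))
def res(x):
    c=P0+Rn@x[:3];A=f(x[3]);o=[]
    for q,u in (((-.028,.06,.005),(235.5,182.8)),((.028,.06,.005),(321.6,182.8))): o+=list((pr(q,c,A)-u))
    for sx,u in ((-1,(228.8,230)),(1,(327.6,230))):
        a=pr((sx*.028,.06,.005),c,A);b=pr((sx*.028,.0,.005),c,A);o.append((a+(b-a)*(u[1]-a[1])/(b[1]-a[1])-u)[0])
    for q,u in (((-.016,0,.005),(249,260)),((.016,0,.005),(309,259))): o+=list((pr(q,c,A)-u)*.6)
    return o+list(x[[0,2]]/.002)+[x[3]/.05]
r=least_squares(res,np.zeros(4));print("off",r.x[:3],"pitch deg",np.degrees(r.x[3]),"res",np.array(r.fun))
print("centre",P0+Rn@r.x[:3],"nominal",P0,"Rn",Rn[:,0],Rn[:,2])
E
python3 w.py
```

```text
off [ 0.0003 -0.0015 -0.0004] pitch deg 0.5341607436014758 res [ 0.0331  0.1082 -0.3646 -0.0777  0.1606  0.4385 -0.6886 -0.2797  0.1447
  0.2404  0.1458 -0.2045  0.1865]
centre [0.4622 0.1715 0.1518] nominal [0.4621 0.173  0.1522] Rn [ 0.9922 -0.1243  0.0062] [-0.0066 -0.0026  1.    ]
```

```bash
cat > x.py <<'E'
from h import *
np.set_printoptions(precision=4,suppress=True)
im=cv2.imread("pics/w4.png");c=eyes.capture("wrist");K=np.array(c["mtx"])
T=np.eye(4);T[:3,:3]=[[-0.1225,-0.0026,0.9925],[-0.9925,-0.0002,-0.1226],[0.0005,-1,-0.0025]];T[:3,3]=[0.4554,0.1409,0.2515];T=T@np.array(c["hand_eye"])
Rc=T[:3,:3].T;t=-Rc@T[:3,3]
h=cv2.cvtColor(im,cv2.COLOR_BGR2HSV);m=cv2.inRange(h,(15,70,60),(35,255,255));m[:153]=0;m[180:]=0;m[:,:252]=0;m[:,305:]=0
k,l,st,cc=cv2.connectedComponentsWithStats(m)
for i in range(1,k):
    if st[i,4]>5: print(cc[i],st[i],atz(K,Rc,t,cc[i],.093))
g=cv2.inRange(h,(95,80,30),(130,255,255))
ys,xs=np.nonzero(g[95:240,245:312]);print("blue rows",ys.min()+95,ys.max()+95)
for r in (100,101,102,103,221,222,223,224,225,226,227,228): print(r,im[r,280],end=" ")
for u in((280,101),(280,226)):print(atz(K,Rc,t,u,.095))
E
python3 x.py
```

```text
[294.8971 164.4118] [291 160   9  10  68] [0.4756 0.1751 0.093 ]
[262.2083 164.9583] [260 162   6   6  24] [0.4443 0.1785 0.093 ]
blue rows 102 223
100 [255 255 255] 101 [255 255 255] 102 [249 224 186] 103 [228 152 102] 221 [206 135  90] 222 [201 127  80] 223 [223 174 138] 224 [255 255 252] 225 [255 255 255] 226 [ 96 114 139] 227 [ 62  74 101] 228 [ 65  79 106] [0.4684 0.234  0.095 ]
[0.4537 0.1154 0.095 ]
```

```bash
cat > y.py <<'E'
from h import *
import sys
np.set_printoptions(precision=4,suppress=True)
s=bot.read_state();p=np.array(s["position"]);R=np.array(s["tcp_rot"])
P=p+R@c2+np.array([.0003,-.0005,0]);print(s["time_s"],"plate",P,"force",np.array(s["force"]),"j",np.array(s["joint_positions"]))
Rt=tool(-6.8,60)
for z in (.11,.101,.096,.092,.090): 
    q=np.array([.4597,.1755,z]);print(z,end=" ");plan(p+q-P,Rt,1)
E
python3 y.py
```

```text
30.2 plate [0.4624 0.1726 0.1521] force [ 0.6277 -0.7667 -0.6211] j [-25.5522  43.3177 117.7265  63.1133  67.5626 -70.8857]
0.11 call 0 t [0.441, 0.289, -0.04] r [-0.008, 0.002, -0.004]
0.101 call 0 t [0.539, 0.345, -0.041] r [-0.008, 0.002, -0.004]
0.096 call 0 t [0.593, 0.376, -0.041] r [-0.008, 0.002, -0.004]
0.092 call 0 t [0.636, 0.4, -0.042] r [-0.008, 0.002, -0.004]
0.09 call 0 t [0.658, 0.413, -0.042] r [-0.008, 0.002, -0.004]
```

Emit:
arm_command(translation=[[0.12, 0.08, -0.01], [0.24, 0.16, -0.02], [0.36, 0.24, -0.035], [0.44, 0.29, -0.04], [0.44, 0.29, -0.04]], rotation=[[-0.008, 0.002, -0.004], [-0.008, 0.002, -0.004], [-0.008, 0.002, -0.004], [-0.008, 0.002, -0.004], [-0.008, 0.002, -0.004]], grip=[1, 1, 1, 1, 1])

```text
time_s: 30.7
position: [0.4576, 0.1651, 0.1102]
tcp_rot: [[-0.062, 0.101, 0.993], [-0.496, 0.86, -0.118], [-0.866, -0.5, -0.003]]
force: [0.2, 0.4, -2.1]
opening: 0.637
```

```bash
python3 y.py
python3 - <<'E'
from h import *
np.set_printoptions(precision=4,suppress=True)
im,K,Rc,t=cap("wrist");cv2.imwrite("pics/wb.png",im)
h=cv2.cvtColor(im,cv2.COLOR_BGR2HSV)
# what shows in the holes: print brass/dark pixels in the white band
m=255-cv2.inRange(h,(0,0,190),(180,70,255));m[:240]=0;m[282:]=0;m[:,:232]=0;m[:,332:]=0
k,l,st,cc=cv2.connectedComponentsWithStats(m)
for i in range(1,k):
    if st[i,4]>12: print(cc[i],st[i],np.median(h[l==i],axis=0))
for y in range(246,282,2): print(y,' '.join(f"{h[y,x,0]}/{h[y,x,1]}/{h[y,x,2]}" for x in (300,305,310,315)))
E
```

```text
30.7 plate [0.4592 0.1759 0.1086] force [ 0.1501  0.4384 -2.138 ] j [-25.1496  49.1065 117.8384  65.1764  64.8701 -76.1009]
0.11 call 0 t [-0.013, -0.013, 0.007] r [0.002, -0.003, -0.0]
0.101 call 0 t [0.084, 0.043, 0.007] r [0.002, -0.003, -0.0]
0.096 call 0 t [0.138, 0.075, 0.007] r [0.002, -0.003, -0.0]
0.092 call 0 t [0.182, 0.1, 0.007] r [0.002, -0.003, -0.0]
0.09 call 0 t [0.203, 0.112, 0.007] r [0.002, -0.003, -0.0]
[306.3736 263.6813] [299 260  14   9  91] [ 27.  33. 186.]
[249.0714 263.4286] [246 263   8   2  14] [ 26.5  34.5 183. ]
246 0/0/255 0/0/255 0/0/255 0/0/255
248 0/0/255 0/0/255 0/0/255 0/0/255
250 0/0/255 21/41/226 20/41/228 0/0/255
252 23/18/250 21/39/229 21/36/229 20/45/221
254 20/41/224 22/35/230 21/37/229 20/40/223
256 21/39/227 22/35/230 21/38/229 19/39/223
258 21/37/226 20/38/227 21/37/227 20/42/221
260 21/40/223 26/32/186 28/36/178 19/46/217
262 29/32/185 28/34/186 26/36/179 0/0/255
264 27/36/184 28/34/188 26/34/182 0/0/255
266 0/0/255 28/33/186 27/32/183 0/0/255
268 0/0/255 28/18/240 28/37/179 0/0/255
270 0/0/255 0/0/255 0/0/255 0/0/255
272 0/0/255 0/0/255 0/0/255 0/0/255
274 0/0/255 0/0/255 0/0/255 0/0/255
276 0/0/255 0/0/255 0/0/255 0/0/255
278 0/0/255 0/0/255 0/0/255 0/0/255
280 0/0/255 0/0/255 0/0/255 0/0/255
```

Emit:
arm_command(translation=[[0.03, 0.02, 0], [0.06, 0.035, 0.005], [0.084, 0.045, 0.006], [0.084, 0.045, 0.006]], rotation=[[0, -0.003, 0], [0, -0.003, 0], [0, -0.003, 0], [0, -0.003, 0]], grip=[1, 1, 1, 1])

```text
time_s: 31.15
position: [0.4586, 0.1645, 0.1038]
tcp_rot: [[-0.056, 0.102, 0.993], [-0.497, 0.86, -0.117], [-0.866, -0.5, 0.003]]
force: [-0.3, -0.5, -1.9]
opening: 0.639
```

```bash
python3 y.py|head -1
python3 - <<'E'
from h import *
np.set_printoptions(precision=4,suppress=True)
s=bot.read_state();R=np.array(s["tcp_rot"]);P=np.array(s["position"])+R@c2+np.array([.0003,-.0005,0])
im,K,Rc,t=cap("wrist");h=cv2.cvtColor(im,cv2.COLOR_BGR2HSV)
for dy in(-.003,0,.003): print("pin top at",dy,proj(K,Rc,t,[.4597+.0159,.1755-.0019+dy,.094]))
print("hole top/bottom",proj(K,Rc,t,P+R[:,2]*.016+[0,0,.005]),proj(K,Rc,t,P+R[:,2]*.016-[0,0,.005]))
for y in range(246,276,2): print(y,' '.join(f"{h[y,x,0]}/{h[y,x,1]}/{h[y,x,2]}" for x in range(294,324,4)))
E
```

```text
31.15 plate [0.4602 0.1753 0.1022] force [-0.311  -0.4839 -1.9147] j [-25.1693  49.9306 117.6881  65.5347  64.5259 -77.1549]
pin top at -0.003 [307.5396 275.7089]
pin top at 0 [306.5514 271.0534]
pin top at 0.003 [305.5866 266.5079]
hole top/bottom [309.3162 257.1934] [307.9736 267.8902]
246 30/2/255 30/2/255 30/2/255 30/2/255 30/2/255 30/2/255 30/2/255 30/2/255
248 30/2/255 30/2/255 30/2/255 0/0/255 30/1/255 30/2/255 30/2/255 30/2/255
250 30/2/255 30/2/255 30/4/255 17/48/212 17/48/211 30/4/255 30/2/255 30/2/255
252 30/2/255 0/0/255 18/45/208 17/45/215 17/43/214 17/47/208 30/1/255 30/2/255
254 30/2/255 28/12/254 19/45/210 19/44/215 18/43/214 19/46/207 18/50/193 30/2/255
256 30/2/255 19/48/201 18/44/211 18/44/216 18/44/213 19/43/206 19/46/192 0/0/255
258 30/1/255 19/46/203 19/44/213 19/42/208 17/43/209 19/43/204 18/42/189 0/0/255
260 30/1/255 18/46/198 24/35/181 29/32/167 27/37/157 23/24/238 19/45/188 0/0/255
262 30/2/255 22/37/225 29/34/167 27/32/167 26/36/158 0/0/255 18/46/182 0/0/255
264 30/1/255 0/0/255 26/35/168 29/32/165 27/35/160 30/1/255 22/44/211 30/1/255
266 30/1/255 30/1/255 27/33/177 20/85/210 27/31/158 30/1/255 0/0/255 30/2/255
268 30/1/255 30/2/255 0/0/255 26/129/255 18/111/221 30/1/255 30/2/255 30/2/255
270 30/1/255 30/2/255 30/1/255 0/0/255 30/1/255 30/2/255 30/2/255 30/2/255
272 30/1/255 30/2/255 30/2/255 30/2/255 30/2/255 30/2/255 30/2/255 30/2/255
274 30/1/255 30/1/255 30/2/255 30/2/255 30/2/255 30/2/255 30/2/255 30/2/255
```

Emit:
arm_command(translation=[[-0.009, 0.016, 0.008], [0.015, 0.03, 0.008], [0.04, 0.044, 0.008], [0.056, 0.054, 0.008], [0.056, 0.054, 0.008]], rotation=[[0, 0, 0], [0, 0, 0], [0, 0, 0], [0, 0, 0], [0, 0, 0]], grip=[1, 1, 1, 1, 1])

```text
time_s: 31.7
position: [0.4593, 0.166, 0.0976]
tcp_rot: [[-0.057, 0.102, 0.993], [-0.497, 0.86, -0.117], [-0.866, -0.5, 0.002]]
force: [-0.5, 0.6, -2.3]
opening: 0.642
```

```bash
cat > z.py <<'E'
from h import *
np.set_printoptions(precision=4,suppress=True)
im,K,Rc,t=cap("wrist");h=cv2.cvtColor(im,cv2.COLOR_BGR2HSV)
m=cv2.inRange(h,(10,25,0),(35,255,255));m[:243]=0;m[276:]=0;m[:,:236]=0;m[:,326:]=0
b=cv2.inRange(h,(10,80,0),(30,255,255))&m
for nm,a in(("big",slice(285,326)),("small",slice(236,270))):
    for q,n in((m,"hole"),(b,"brass")):
        y,x=np.nonzero(q[:,a]);
        if len(x): print(nm,n,"x",x.min()+a.start,x.max()+a.start,"y",y.min(),y.max(),"mean",x.mean()+a.start,y.mean(),len(x))
E
python3 y.py|head -1; python3 z.py
```

```text
31.7 plate [0.4609 0.1768 0.096 ] force [-0.4666  0.5956 -2.2713] j [-24.9431  50.7685 117.5565  66.0341  64.2085 -77.8028]
big hole x 297 321 y 250 269 mean 308.3220338983051 258.7118644067797 354
big brass x 301 312 y 262 269 mean 306.6333333333333 265.45 60
small hole x 240 256 y 252 266 mean 247.8306010928962 258.92896174863387 183
small brass x 247 247 y 265 265 mean 247.0 265.0 1
```

No contact with the plate 3 mm below the pin tops, so the pins are in the holes. Continuing down.

Emit:
arm_command(translation=[[0.015, 0.009, -0.003], [0.03, 0.018, -0.003], [0.043, 0.025, -0.003], [0.043, 0.025, -0.003]], rotation=[[0, 0, 0], [0, 0, 0], [0, 0, 0], [0, 0, 0]], grip=[1, 1, 1, 1])

```text
time_s: 32.15
position: [0.4591, 0.1661, 0.0938]
tcp_rot: [[-0.056, 0.102, 0.993], [-0.497, 0.86, -0.117], [-0.866, -0.5, 0.002]]
force: [0.6, -0.0, -1.9]
opening: 0.642
```

Emit:
arm_command(translation=[[0.01, 0.006, 0], [0.02, 0.012, 0], [0.022, 0.013, 0]], rotation=[[0, 0, 0], [0, 0, 0], [0, 0, 0]], grip=[1, 1, 1])

```text
time_s: 32.45
position: [0.4591, 0.1662, 0.0924]
tcp_rot: [[-0.056, 0.102, 0.993], [-0.496, 0.861, -0.117], [-0.867, -0.499, 0.003]]
force: [-1.1, -1.8, 2.3]
opening: 0.645
```

```bash
python3 y.py|head -1; python3 z.py
```

```text
32.45 plate [0.4607 0.177  0.0908] force [-1.1156 -1.8282  2.3395] j [-24.9622  51.5289 117.5259  66.3799  64.0012 -78.5939]
big hole x 297 321 y 250 269 mean 308.6409574468085 259.0425531914894 376
big brass x 299 315 y 257 268 mean 307.1357142857143 263.05 140
small hole x 240 256 y 252 266 mean 247.79234972677597 258.9398907103825 183
small brass x 243 250 y 260 265 mean 246.53125 262.8125 32
```

Emit:
arm_command(translation=[[0.006, 0.003, 0], [0.011, 0.006, 0], [0.011, 0.006, 0]], rotation=[[0, 0, 0], [0, 0, 0], [0, 0, 0]], grip=[1, 1, 1])

```text
time_s: 32.8
position: [0.4591, 0.1662, 0.0923]
tcp_rot: [[-0.055, 0.103, 0.993], [-0.494, 0.862, -0.117], [-0.868, -0.497, 0.003]]
force: [-1.7, -4.1, 7.9]
opening: 0.638
```

```bash
python3 y.py|head -1; python3 z.py
```

```text
32.8 plate [0.4608 0.177  0.0907] force [-1.7388 -4.0794  7.9443] j [-24.9988  51.6021 117.5302  66.4338  64.078  -78.7218]
big hole x 297 321 y 250 269 mean 308.61273209549074 259.0291777188329 377
big brass x 299 315 y 257 268 mean 307.17518248175185 263.007299270073 137
small hole x 240 256 y 252 266 mean 247.86885245901638 258.91803278688525 183
small brass x 243 250 y 260 265 mean 246.56666666666666 263.0 30
```

Emit:
arm_command(translation=[[-0.008, -0.004, 0], [-0.008, -0.004, 0], [-0.008, -0.004, 0], [-0.008, -0.004, 0]], rotation=[[0, 0, 0], [0, 0, 0], [0, 0, 0], [0, 0, 0]], grip=[1, -0.5, -1, -1])

```text
time_s: 33.25
position: [0.459, 0.1662, 0.0913]
tcp_rot: [[-0.056, 0.102, 0.993], [-0.497, 0.86, -0.116], [-0.866, -0.5, 0.002]]
force: [0.3, 0.6, -0.2]
opening: 0.829
```

Emit:
arm_command(translation=[[0, 0, 0], [0, -0.15, 0], [0, -0.4, 0], [0, -0.8, 0], [0, -1, 0]], rotation=[[0, 0, 0], [0, 0, 0], [0, 0, 0], [0, 0, 0], [0, 0, 0]], grip=[-1, -1, -1, -1, -1])

```text
time_s: 33.75
position: [0.4513, 0.095, 0.1324]
tcp_rot: [[-0.056, 0.104, 0.993], [-0.498, 0.859, -0.118], [-0.865, -0.501, 0.004]]
force: [-0.4, 0.3, -0.3]
opening: 0.998
```

```bash
python3 st.py
python3 - <<'E'
from h import *
plan([.459,.15,.25],tool(-7,0),3)
E
```

```text
33.75 [0.4513 0.095  0.1324] [[-0.056   0.1041  0.993 ]
 [-0.498   0.8591 -0.1181]
 [-0.8653 -0.5012  0.0038]] [-33.7653  46.0502 116.3301  55.8187  68.9418 -73.428 ] 0.9984811282788533 [-0.3701  0.2793 -0.284 ]
call 0 t [-0.54, -0.046, 0.007] r [-0.0, 0.002, -0.333]
call 1 t [-0.492, -0.227, 0.006] r [-0.0, 0.002, -0.333]
call 2 t [-0.385, -0.382, 0.005] r [-0.0, 0.002, -0.333]
```

Going up and back to the same view as before (TCP about 0.455, 0.141, 0.25) to compare the seated plate.

Emit:
arm_command(translation=[[-0.25, -0.3, 0], [-0.54, -0.05, 0], [-0.54, -0.05, 0], [-0.54, -0.05, 0]], rotation=[[0, 0, -0.1], [0, 0, -0.24], [0, 0, -0.333], [0, 0, -0.333]], grip=[-1, -1, -1, -1])

```text
time_s: 34.15
position: [0.4525, 0.1164, 0.1731]
tcp_rot: [[-0.082, 0.078, 0.994], [-0.763, 0.637, -0.113], [-0.642, -0.767, 0.007]]
force: [0.2, 0.6, -0.1]
opening: 0.998
```

Emit:
arm_command(translation=[[-0.25, -0.12, 0], [-0.49, -0.23, 0], [-0.49, -0.23, 0], [-0.49, -0.23, 0]], rotation=[[0, 0, -0.12], [0, 0, -0.24], [0, 0, -0.333], [0, 0, -0.333]], grip=[-1, -1, -1, -1])

```text
time_s: 34.55
position: [0.4552, 0.1342, 0.211]
tcp_rot: [[-0.104, 0.042, 0.994], [-0.934, 0.34, -0.113], [-0.343, -0.939, 0.004]]
force: [-0.4, -0.6, -0.0]
opening: 0.999
```

Emit:
arm_command(translation=[[-0.2, -0.2, 0], [-0.39, -0.38, 0], [-0.39, -0.38, 0], [-0.39, -0.38, 0], [-0.39, -0.38, 0]], rotation=[[0, 0, -0.12], [0, 0, -0.24], [0, 0, -0.333], [0, 0, -0.333], [0, 0, -0.333]], grip=[-1, -1, -1, -1, -1])

```text
time_s: 35.05
position: [0.4559, 0.1514, 0.2477]
tcp_rot: [[-0.116, -0.003, 0.993], [-0.993, 0.003, -0.116], [-0.003, -1.0, -0.003]]
force: [-0.9, 0.9, 0.7]
opening: 0.998
```

```bash
python3 st.py
python3 - <<'E'
from h import *
np.set_printoptions(precision=4,suppress=True)
im,K,Rc,t=cap("wrist");cv2.imwrite("pics/wf.png",im);h=cv2.cvtColor(im,cv2.COLOR_BGR2HSV)
for th,z in(("plate_center",.09),("big_hole",.095),("big_pin",.094),("free_bay",.004),("pack_center",.024)):
    for u,c in spot("wrist",th): print(th,u.round(1),round(c,2),atz(K,Rc,t,u,z))
e=proj(K,Rc,t,[.4598,.1755,.095]);print("exp",e)
x0,y0=int(e[0]),int(e[1])
m=cv2.inRange(h,(18,150,150),(35,255,255));m[:,:x0-40]=0;m[:,x0+40:]=0;m[:max(0,y0-75)]=0;m[y0+80:]=0
y,x=np.nonzero(m);print("yellow rows/cols",y.min(),y.max(),x.min(),x.max())
pts=cv2.findNonZero(m)[:,0];w=np.array([atz(K,Rc,t,q,.095)[:2] for q in pts])*1000;print(cv2.minAreaRect(w.astype(np.float32)))
b=cv2.inRange(h,(12,70,60),(35,255,255));b[:y0-12]=0;b[y0+13:]=0;b[:,:x0-26]=0;b[:,x0+26:]=0
k,l,st,cc=cv2.connectedComponentsWithStats(b)
for i in range(1,k):
    if st[i,4]>5: print("brass",cc[i],st[i],atz(K,Rc,t,cc[i],.093))
for n in("scene","side"):
    v=cap(n);
    for th,q in(("plate_center",[.4598,.1755,.09]),("pack_center",[.657,.165,.024]),("tape",None),("egg_cup",None)): print(n,th,None if q is None else proj(*v[1:],q),[(u.round(1),round(c,2)) for u,c in spot(n,th)])
E
```

```text
35.05 [0.4559 0.1514 0.2477] [[-0.1165 -0.0031  0.9932]
 [-0.9932  0.003  -0.1164]
 [-0.0026 -1.     -0.0034]] [  4.9045  18.9294 102.0161   0.2139  59.2178  11.4821] 0.9981789096191194 [-0.8782  0.9027  0.7336]
plate_center [282.4 177.6] 0.9 [0.4617 0.175  0.09  ]
big_hole [298.5 179.8] 0.73 [0.4768 0.172  0.095 ]
big_pin [296.5 175.2] 0.87 [0.4754 0.1764 0.094 ]
pack_center [452.1 158.8] 0.67 [0.659  0.1623 0.024 ]
exp [280.3701 178.2144]
yellow rows/cols 114 234 252 309
((459.9405517578125, 176.4062957763672), (114.9698257446289, 51.51479721069336), 83.24034881591797)
brass [295.8481 176.557 ] [291 172  10  10  79] [0.4747 0.175  0.093 ]
brass [263.2188 176.875 ] [261 174   6   7  32] [0.4436 0.1784 0.093 ]
scene plate_center [342.226  198.8228] [(array([342.2, 198.4]), 0.76)]
scene pack_center [388.7547 260.8487] [(array([387.8, 262.9]), 0.86)]
scene tape None [(array([274.6, 234.8]), 0.8)]
scene egg_cup None [(array([417.6, 226.3]), 0.86)]
side plate_center [273.3031 263.3709] [(array([274.4, 264.4]), 0.6)]
side pack_center [169.0458 282.9879] [(array([169. , 283.7]), 0.7)]
side tape None [(array([307.2, 238.2]), 0.79)]
side egg_cup None [(array([202.5, 389. ]), 0.68)]
```

```bash
python3 -c "
from rig import bot
s=bot.read_state();print(s['time_s'],s['force']);print(bot.hand_in())"
```

```text
35.85 [ 0.24392483 -0.32743148  0.82794171]
the job is handed in; nothing more can be done
None
```

I moved the quail-egg pack onto the green liner and put the plate back on the two pins with its yellow face up. I handed the job in at 35.9 s; it reported no verdict.

**Pack:** it sits about 1–6 mm from the liner's middle, depending on the view. It was set down gently (about 8 N on contact) and released level.

**Plate:** I used the slot stand to change grip half-way. My first regrip slant put joint 4 at -81.8° (limit -82°), so I backed off and gripped at 30°, 8 mm above mid-length.

**Last checks:**
- **Plate position:** the plate's centre measured about 1 mm from the middle of the two pins, which show in both holes, with the larger hole on the thicker pin. Its heading was 6.8° against my 6–7° estimate for the seat.
- **Plate height:** I had no direct measurement of the final height or flatness. The plate stopped firmly at an estimated centre height of 90.7 mm, against 90 mm when home, and the scene and side views agree with that to about a pixel.
- **Other things on the table:** the tape and egg cup were seen again within about 2–3 pixels of where they started. I did not measure the brush or the other two packs again.
- **Robot:** the gripper is open and clear of everything.

**Disagreement:** my estimates of the seat's y position differed by up to about 4 mm between views. I settled it by lining up the pins and holes in the same wrist view before lowering.

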